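# Jack up the small-animal scale and hold it up

## Robot

A 6-joint arm with a two-finger parallel gripper is mounted at the origin on a cart in front of the work surface, level with it; the furniture and walls round the work are solid. World frame = base frame: x ahead of the robot, y to its left, z up, the work surface at z = 0. Lengths are in m, angles in rad, forces in N, time in s.
With the tool pointing down it reaches from about 0.35 to 0.85 m from the base axis. Payload 8.1 kg.
Tool frame: the origin (TCP) lies between the finger pads; the fingertips stand nose_length ahead of it and the grasp point (between the pads) lies 2 mm behind it (nose_length is the distance from the TCP to the fingertips, in m); z points along the fingers, x is the direction in which the jaws open and shut, and the axes are right-handed (so a half turn about z gives the same grasp; the last joint's range is limited). The gripper opens to 93 mm and grips with 3 to 60 N. Pads are 15 mm wide; open, the fingers measure 128 mm over their backs; the gripper's body (75 mm by 188 mm) begins 65 mm behind the grasp point.
Start: joints at [-1.364, 0.13, 1.488, -0, 1.523, -0.085], TCP at [0.173, -0.575, 0.236] pointing down, gripper open.
Joint ranges: [-2.96, 2.96], [-0.89, 2.26], [0.02, 2.5], [-1.34, 4.48], [0, 2.73], [-2.66, 2.66]. Speed limits (rad/s): [2.39, 2.39, 2.79, 3.14, 3.14, 3.14].

## Interface

Orientations are given as a rotation vector (axis times angle).
In Python, from plant import * gives the robot as it stands.
- The arm moves only by the tool carry_out, never from a script. Its argument "steps" is a list of rows, each an object with "xyz": the shift along the world's x, y, z in cm, a list of three; "rot": the turn, a rotation vector about the world's x, y, z in degrees, a list of three. In form: [{"xyz": [tx, ty, tz], "rot": [rx, ry, rz]}, ...]. A call has 1 to 10 rows; each row is the pose to reach, as a shift and turn from the pose commanded when the call began; what a row does not reach only later rows make up. A row lasts 1/10 s, in which the tool goes at most 50 mm and 8.59 degrees, less where a joint would pass 70% of its speed; a pose out of reach is approached as far as the arm can. A call with a gripper value outside its range is refused whole. "grip" is the opening, from 0 (shut) to 1 (fully open), set as the call begins (left out, the last holds). The fingers move at their own pace and stop on an object; "force" is the grip in N (left out, the last holds). Time passes only in rows, so rows that repeat a pose let the fingers close. It gives the time, the measured TCP pose, the force and the opening at its end, in the units of the state.
- read_state(): the state, without advancing time (a new reading comes with each control period).
- read_camera(name): name is "scene" or "top" or "wrist"; returns the picture (384x512x3 uint8, red, green, blue); there is no depth.
- calibration(name): a dict with "fov_y" (degrees; the focal length in pixels is half the picture's height over the tangent of half this angle, whatever the lens; pixels are square), "cx", "cy" (the principal point, pixels), "dist_coeffs" ([k1, k2, p1, p2, k3] as OpenCV has them; the pictures are not rectified), "xyz" and "attitude" of the camera in the world. Camera axes: x right, y down, z forward; pixel columns grow to the right and rows downward; lengths in m; the calibration is good to about 2 mm. A picture is of the moment at which its call begins: read the wrist's pose just before it. calibration takes no time and is no camera call; for the wrist camera it gives the pose at the moment of the call.
- close_job(): hands the job in, once; it reports no verdict.
The state is a dict: "t": time; "q": joint angles; "dq": joint speeds; "joint_torque": joint torques, N m; "tool_pos": TCP position; "orientation": TCP orientation; "force": force on the tool from outside, world axes, zero at the start; "wrist_torque": the same for the moment, N m; "opening": finger opening in m.
Only numpy, scipy, OpenCV 4.12 (cv2) and the standard library are available. Lean on these libraries where they do the work, as an engineer would, in place of code of your own. Each camera call takes 0.05 s, during which the arm holds its last target.

## Task

A colleague needs the feet on the display side of the small-animal scale clear of the bench to change one. Close the release valve of the blue jack by turning its black knob until the white pointer stands at the orange mark, then slide the jack so that its saddle is centred under the orange-marked lift point of the scale. Pump the red handle once as a trial (fully down, then let it come all the way back up), press it fully down again and finish while still holding it down with the scale raised on the jack; never push or lift the scale by hand, and leave the sample cup and the vials where they stand.

Things in the scene. Friction and masses are not known exactly. Their poses are not given: they have to be found in the camera images.
- jack_centre (a point): Centre of the blue housing of the lever jack, 30 mm above the bench. The jack is loose (0.7 to 0.95 kg); slide it by this housing: 60 mm long (x), 50 mm wide (y), 8 to 52 mm above the bench, parallel sides, gripped across y. x: along the jack to the saddle; y: to its left; z up. The valve knob stands on top of it.
- valve_grip (a point): Grip point of the black release-valve knob, on its vertical axis straight above jack_centre, 73.5 mm above the bench. The grip is an upright bar 14 mm thick, 38 mm long, 26 mm high (top 86 mm above the bench) on a disc of radius 19 mm. It turns with the knob: its own -y axis points along the bar to the end with the white pointer line.
- release_valve (a joint): Angle of the release-valve knob, 0 to 2.2 rad, growing counter-clockwise seen from above. At 0 the white pointer looks to the jack's right (its -y); closed is 1.571, where it looks straight ahead to the saddle (jack's +x) at the orange index mark. It stays where it is left (friction 0.08 N m).
- saddle_top (a point): Centre of the top face of the jack's saddle: a disc of radius 16 mm with an orange face, 95 mm ahead of jack_centre along the jack's x, 56 mm above the bench with the handle up. It rises in step with the handle, 28 mm over the full stroke.
- handle_pad (a point): Centre of the top of the red pad at the end of the pump handle: 40 mm long, 50 mm wide, 12 mm thick. Up: 119 mm behind jack_centre, 98 mm above the bench, sloping 30 deg; fully down: 136 mm behind, 51 mm high, almost level. Pivot 36 mm behind jack_centre, 42 mm high. Press it from above with the fingertips (3 to 14 N); it springs back up by itself; hard stop at the bottom.
- pump_handle (a joint): Pump handle angle: 0 up (rest), 0.5 rad fully down.
- lift_pad (a point): Centre of the underside of the black rubber lift pad (radius 17 mm) under the scale's lip, 64 mm above the bench when the scale is down, 25 mm inside the lip's edge, straight below the orange dot (radius 11 mm) on the lip's top. x axis: from the lip into the scale (a jack pushed in square has its x along it); z up.
- scale_tilt (a joint): How far the scale is tipped up about its rear hinge, rad: 0 standing on its feet; about 0.09 with the jack under the pad and the handle fully down.
- sample_cup_1_mid (a point): Sample cup with red lid, 60 mm wide, 64 mm high, bystander; point 30 mm up its axis.
- vial_b_mid (a point): Small clear vial with grey cap, 25 mm wide, 50 mm high, bystander; point 25 mm up its axis.
- vial_a_mid (a point): Small clear vial with pink cap, 25 mm wide, 52 mm high, bystander; point 25 mm up its axis.
- jack: The whole jack; origin on the bench under jack_centre, same axes. Steel base plate 86 mm wide, 8 mm thick, from 144 mm behind the origin to 91 mm ahead; round ram cylinder (radius 19 mm, 34 mm high) 95 mm ahead; pump handle to the rear.
- scale_rail: Fixed rail at the back of the white small-animal scale; its origin lies on the bench under the lift pad, axes as lift_pad. The scale is a plate 280 mm deep (x), 300 mm wide (y), underside 70 mm, top 97 mm above the bench; two front feet (radius 14 mm) 125 mm either side of the pad; hinge 225 mm behind the pad. Weight on the pad 6 to 10 N.

How it is judged:
By the outcome, as a careful person would: the job done as asked, in the order asked, and still so for the second after the job is handed in, while the arm keeps its last pose, push and grip.
It also fails if it takes over 61 s, if anything falls off the work surface, if the arm or the gripper's body presses on something with over 40 N, if the wrist force passes 120 N, or if a joint passes its speed limit or range.

## Working session

There is one attempt and no reset: what is moved stays moved. The work goes in short steps, Python scripts to look and compute and a tool call to move; the robot and the scene stay as the last step left them, time stands still between calls to the robot, and variables do not carry over. Pictures are saved under pics/ and viewed, and the job is handed in when it is done.

Besides the shell and the picture viewer there is one more tool, called by a JSON object that holds its "method" and its "body", one argument or row to a line. carry_out: Moves the arm, as the interface text tells. Its arguments: {"type":"object","properties":{"steps":{"type":"array","items":{"type":"object","properties":{"xyz":{"type":"array","items":{"type":"number"}},"rot":{"type":"array","items":{"type":"number"}}}}},"grip":{"type":"number"},"force":{"type":"number"}},"required":["steps"]}

```bash
ls; mkdir -p pics
python3 - <<'E'
from plant import *
import cv2,numpy as np
s=read_state();print(s)
for n in ["scene","top","wrist"]:
    c=calibration(n);print(n,c)
    im=read_camera(n);cv2.imwrite(f"pics/{n}0.png",cv2.cvtColor(im,cv2.COLOR_RGB2BGR))
try: print(nose_length)
except Exception as e: print(e)
E
```

```text
pics
{'t': 0.0, 'q': array([-1.36442835e+00,  1.31133881e-01,  1.48929594e+00, -3.64160665e-06,
        1.52302128e+00, -8.53822011e-02]), 'dq': array([-0.00139945,  0.00158054, -0.00105204, -0.00061364,  0.00161622,
        0.00145553]), 'joint_torque': array([ 1.42466008e-03, -5.59844005e+01, -4.91753340e+01,  7.69097661e-02,
        3.52757424e-02, -1.25298811e-04]), 'tool_pos': array([ 0.17249372, -0.57409161,  0.23459459]), 'orientation': array([-2.51976563e+00,  1.87420832e+00,  2.18816151e-03]), 'force': array([0.12309   , 0.24587309, 0.27804619]), 'wrist_torque': array([ 0.02239846, -0.05175643, -0.03377306]), 'opening': 0.09289240098204998}
scene {'fov_y': 54.72349354960746, 'cx': 256.6218282829889, 'cy': 195.58800210346936, 'dist_coeffs': array([-0.03794718,  0.        ,  0.        ,  0.        ,  0.        ]), 'xyz': array([0.07968454, 0.61943291, 0.55501229]), 'attitude': array([-0.77799665,  2.30554553, -1.3607222 ])}
top {'fov_y': 57.51537792667611, 'cx': 252.4309762991044, 'cy': 186.09895986520846, 'dist_coeffs': array([0.0024024, 0.       , 0.       , 0.       , 0.       ]), 'xyz': array([ 0.37675007, -0.03183578,  1.26888214]), 'attitude': array([-2.06088832,  2.16281994, -0.22237715])}
wrist {'fov_y': 63.61079557354733, 'cx': 255.63542947436437, 'cy': 193.19298581984353, 'dist_coeffs': array([-0.07244823,  0.        ,  0.        ,  0.        ,  0.        ]), 'xyz': array([ 0.24359313, -0.55313571,  0.38445726]), 'attitude': array([ 2.34306042, -1.73998897, -0.23628214])}
0.017
```

View pics/top0.png

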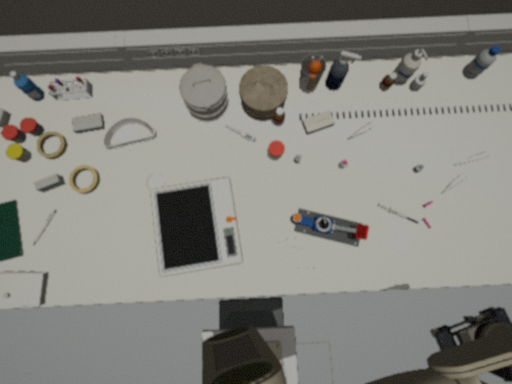

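View pics/scene0.png

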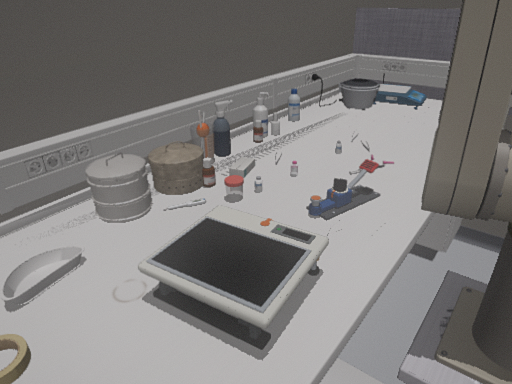

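View pics/wrist0.png

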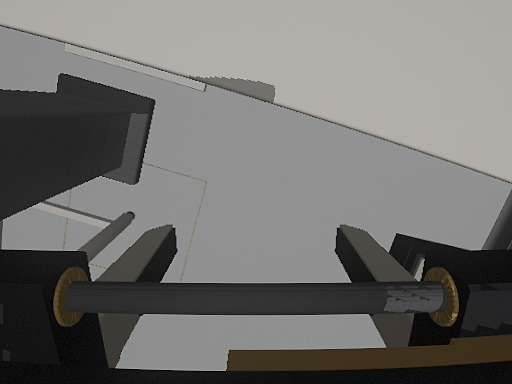

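```bash
cat > h.py <<'E'
import numpy as np,cv2
from scipy.spatial.transform import Rotation as R
def K(c):
    f=192/np.tan(np.radians(c["fov_y"])/2)
    return np.array([[f,0,c["cx"]],[0,f,c["cy"]],[0,0,1]])
def px2w(c,uv,z):
    uv=np.array(uv,float).reshape(-1,1,2)
    n=cv2.undistortPoints(uv,K(c),c["dist_coeffs"]).reshape(-1,2)
    d=np.c_[n,np.ones(len(n))]@R.from_rotvec(c["attitude"]).as_matrix().T
    o=np.array(c["xyz"]); z=np.broadcast_to(z,len(n))
    return o+d*((z-o[2])/d[:,2])[:,None]
def w2px(c,P):
    Rm=R.from_rotvec(c["attitude"]).as_matrix().T
    rv,_=cv2.Rodrigues(Rm);t=-Rm@np.array(c["xyz"])
    return cv2.projectPoints(np.array(P,float).reshape(-1,1,3),rv,t,K(c),c["dist_coeffs"])[0].reshape(-1,2)
def crop(src,dst,x0,y0,x1,y1,k):
    im=cv2.imread(src)[y0:y1,x0:x1]
    cv2.imwrite(dst,cv2.resize(im,None,fx=k,fy=k,interpolation=cv2.INTER_CUBIC))
E
python3 - <<'E'
from h import *
crop("pics/top0.png","pics/t_jack.png",280,195,380,255,8)
crop("pics/top0.png","pics/t_sc.png",145,165,265,285,5)
crop("pics/scene0.png","pics/s_jack.png",290,130,400,220,7)
E
```

```text
(no output)
```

View pics/t_jack.png

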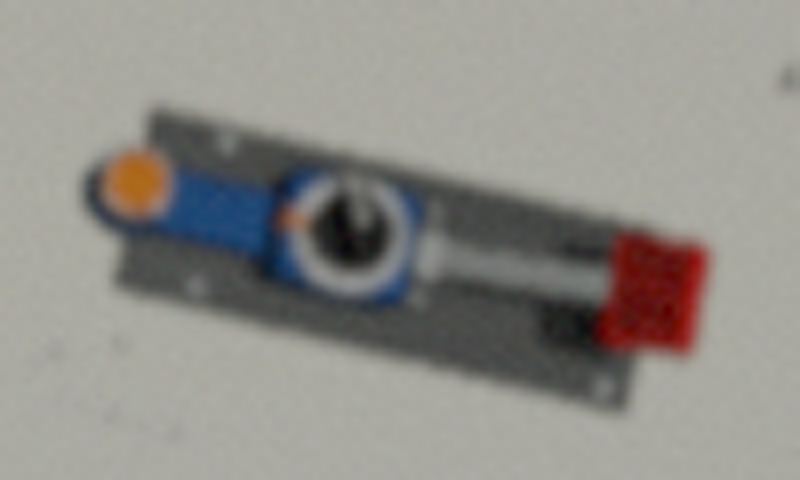

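View pics/t_sc.png

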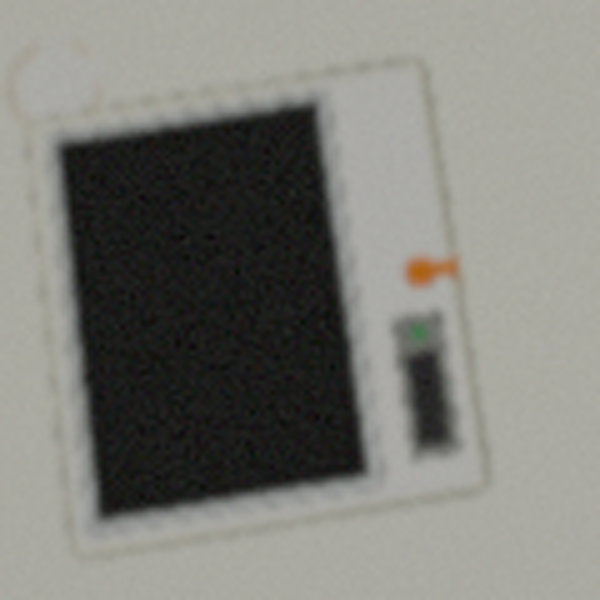

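View pics/s_jack.png

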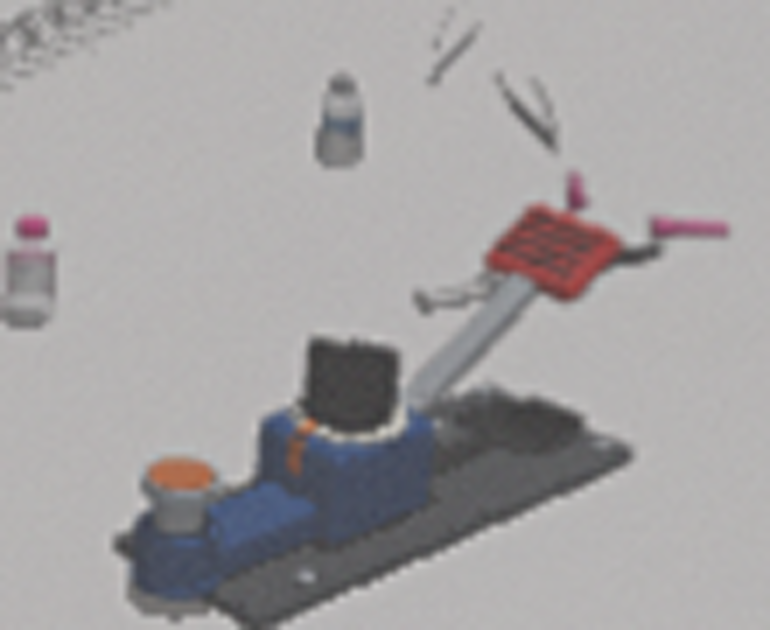

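```bash
cat > m1.py <<'E'
from plant import *
from h import *
from scipy.optimize import least_squares
c=calibration("top")
def cp(pts,x0,y0,k): return (np.array(pts,float)+.5)/k-.5+[x0,y0]
def fit(L,uv,g):
    def f(p):
        a=p[2];Q=np.array(L);X=np.c_[p[0]+np.cos(a)*Q[:,0]-np.sin(a)*Q[:,1],p[1]+np.sin(a)*Q[:,0]+np.cos(a)*Q[:,1],Q[:,2]]
        return (w2px(c,X)-uv).ravel()
    r=least_squares(f,g);return r.x,r.fun.reshape(-1,2)
uv=cp([(152,108),(118,283),(625,408),(138,183),(352,237)],280,195,8)
L=[(.091,-.043,.008),(.091,.043,.008),(-.144,.043,.008),(.095,0,.056),(0,0,.060)]
p,r=fit(L,uv,[.4,-.2,1.5]);print("jack",p,np.degrees(p[2]),"\n",r.round(2))
uv=cp([(420,60),(490,485),(80,553),(28,125),(420,271)],145,165,5)
L=[(-.025,-.15,.097),(-.025,.15,.097),(.255,.15,.097),(.255,-.15,.097),(0,0,.097)]
p,r=fit(L,uv,[.4,.1,1.5]);print("scale",p,np.degrees(p[2]),"\n",r.round(2))
print(px2w(c,uv[4:],.097))
print(px2w(c,[(275,149),(297,158),(342,163),(418,167)],.05))
s=read_state();print(R.from_rotvec(s["orientation"]).as_matrix().round(3))
E
python3 m1.py
```

```text
jack [ 0.4883781  -0.2794373   1.29004135] 73.91392462013074 
 [[-0.03 -0.45]
 [-0.68  0.81]
 [ 0.75  0.53]
 [-0.2  -0.18]
 [ 0.15 -0.74]]
scale [0.51627937 0.04323608 1.6931265 ] 97.0090027475929 
 [[ 1.05 -1.95]
 [ 1.36  0.82]
 [-1.71  2.19]
 [-1.36 -1.42]
 [ 0.67 -0.15]]
[[0.5158863  0.04551555 0.097     ]]
[[ 0.76793321 -0.12880265  0.05      ]
 [ 0.7300279  -0.2062521   0.05      ]
 [ 0.70337955 -0.36690639  0.05      ]
 [ 0.67517965 -0.63789485  0.05      ]]
[[ 0.288 -0.958 -0.   ]
 [-0.958 -0.288  0.001]
 [-0.001 -0.    -1.   ]]
```

```bash
cat >> h.py <<'E'
def Rz(a): return R.from_euler('z',a)
def tooldown(h): # heading of tool x (rad)
    return R.from_matrix(np.array([[np.cos(h),np.sin(h),0],[np.sin(h),-np.cos(h),0],[0,0,-1]]))
def handeye(s,c):
    T=R.from_rotvec(s["orientation"]);
    return T.inv().apply(np.array(c["xyz"])-s["tool_pos"]), T.inv()*R.from_rotvec(c["attitude"])
def head(s):
    m=R.from_rotvec(s["orientation"]).as_matrix();return np.degrees(np.arctan2(m[1,0],m[0,0])),m[:,2]
E
python3 - <<'E'
from plant import *
from h import *
s=read_state();c=calibration("wrist")
t,rr=handeye(s,c);print(t,rr.as_matrix().round(3), head(s))
np.savez("he.npz",t=t,r=rr.as_rotvec())
for P in [(.488,-.279,.25),(.46,-.27,.25),(.48,-.25,.30)]:
    T=tooldown(np.radians(-106)); cc=dict(c); cc["xyz"]=np.array(P)+T.apply(t);cc["attitude"]=(T*rr).as_rotvec()
    a=1.29;e=np.array([np.cos(a),np.sin(a),0]);J=np.array([.488,-.279,0])
    print(P,w2px(cc,[J+[0,0,.08],J+.095*e+[0,0,.056],J-.12*e+[0,0,.09],[.516,.045,.097]]).round())
E
```

```text
[ 6.64486408e-05 -7.41241868e-02 -1.49743129e-01] [[ 1.     0.001  0.   ]
 [-0.001  0.964  0.265]
 [ 0.    -0.265  0.964]] (np.float64(-73.28094532374965), array([-2.78225976e-04,  1.38944474e-03, -9.99998996e-01]))
(0.488, -0.279, 0.25) [[256. 181.]
 [172. 176.]
 [371. 183.]
 [-25. 238.]]
(0.46, -0.27, 0.25) [[256. 153.]
 [171. 150.]
 [375. 155.]
 [-30. 214.]]
(0.48, -0.25, 0.3) [[277. 159.]
 [201. 156.]
 [378. 161.]
 [ 22. 211.]]
```

{"method": "carry_out", "body": {
  "steps": [
    {"xyz": [2, 2, 1.4], "rot": [0, 0, -3]},
    {"xyz": [5.5, 5.2, 1.4], "rot": [0, 0, -6]},
    {"xyz": [9, 8.5, 1.4], "rot": [0, 0, -10]},
    {"xyz": [12.5, 11.8, 1.4], "rot": [0, 0, -14]},
    {"xyz": [16, 15, 1.4], "rot": [0, 0, -18]},
    {"xyz": [19.5, 18.4, 1.4], "rot": [0, 0, -22]},
    {"xyz": [23, 21.6, 1.4], "rot": [0, 0, -26]},
    {"xyz": [26.5, 24.9, 1.4], "rot": [0, 0, -29]},
    {"xyz": [29.5, 27.8, 1.4], "rot": [0, 0, -32]},
    {"xyz": [31.5, 29.6, 1.4], "rot": [0, 0, -33]}
  ]
}}

```text
t: 1.15
tool_pos: [0.4893, -0.276, 0.2494]
orientation: [-1.884, 2.513, 0.001]
force: [-1.0, -0.3, -0.2]
opening: 0.093
```

Run:
```python
from plant import *
from h import *
s=read_state();c=calibration("wrist");im=read_camera("wrist")
print(s["t"],s["tool_pos"],head(s),s["force"],s["q"].round(3)); np.savez("w1.npz",**c)
cv2.imwrite("pics/w1.png",cv2.cvtColor(im,cv2.COLOR_RGB2BGR))
crop("pics/w1.png","pics/w1c.png",140,100,420,260,2.8)
```

```text
1.15 [ 0.48927277 -0.27602753  0.24935474] (np.float64(-106.27457928020318), array([ 1.12190388e-05,  7.40310240e-04, -9.99999726e-01])) [-0.95685774 -0.29588572 -0.19573167] [-6.050e-01  2.200e-02  1.577e+00  1.000e-03  1.543e+00  1.250e+00]
```

View pics/w1c.png

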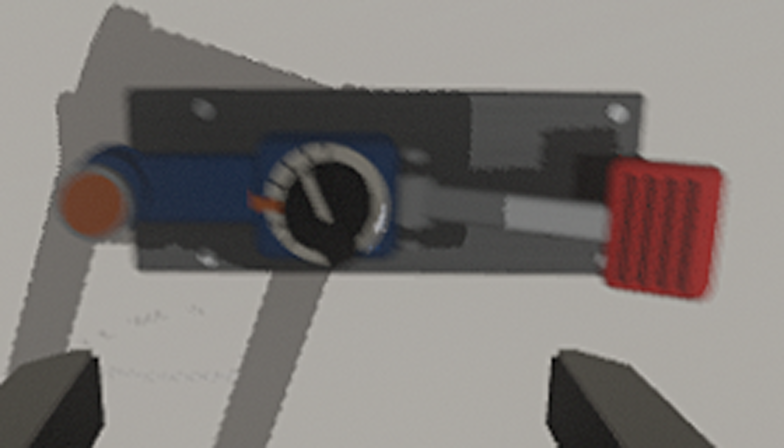

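Run:
```python
from plant import *
from h import *
s=read_state();c=calibration("wrist");im=read_camera("wrist")
print(s["t"],s["tool_pos"],head(s),s["force"]); np.savez("w2.npz",**c)
cv2.imwrite("pics/w2.png",cv2.cvtColor(im,cv2.COLOR_RGB2BGR))
crop("pics/w2.png","pics/w2c.png",150,120,290,210,5.6)
crop("pics/w2.png","pics/w2d.png",260,120,410,210,5.3)
```

```text
1.2 [ 0.49118301 -0.27402389  0.24926372] (np.float64(-106.19949612194685), array([ 0.00128554,  0.00209558, -0.99999698])) [-0.30279403  3.23746426 -0.88904033]
```

View pics/w2c.png

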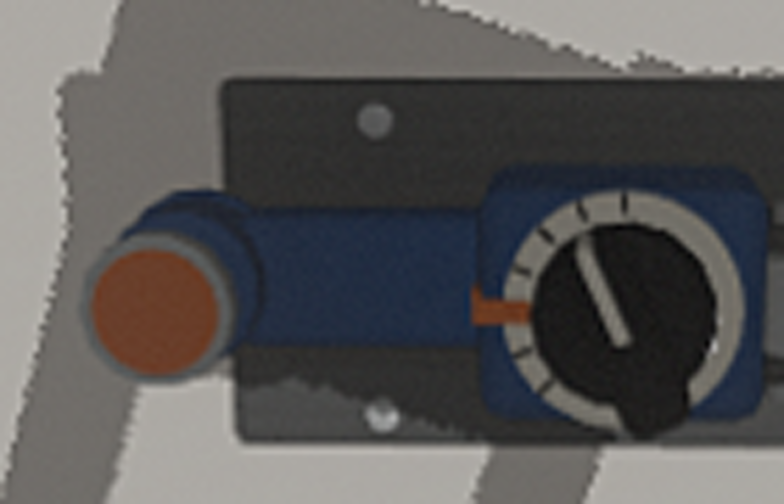

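View pics/w2d.png

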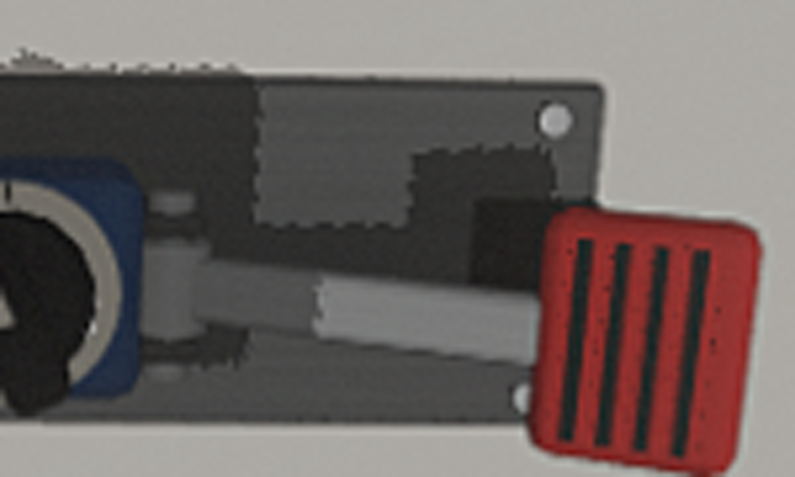

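```bash
cat > m2.py <<'E'
from h import *
from scipy.optimize import least_squares
c=dict(np.load("w2.npz"))
def cp(pts,x0,y0,k): return (np.array(pts,float)+.5)/k-.5+[x0,y0]
def fit(L,uv,g):
    def f(p):
        a=p[2];Q=np.array(L);X=np.c_[p[0]+np.cos(a)*Q[:,0]-np.sin(a)*Q[:,1],p[1]+np.sin(a)*Q[:,0]+np.cos(a)*Q[:,1],Q[:,2]]
        return (w2px(c,X)-uv).ravel()
    r=least_squares(f,g);return r.x,r.fun.reshape(-1,2)
uv=np.r_[cp([(222,80),(238,440),(155,312),(624,311)],150,120,5.6),cp([(602,85)],260,120,5.3)]
L=[(.091,-.043,.008),(.091,.043,.008),(.095,0,.056),(0,0,.053),(-.144,-.043,.008)]
p,r=fit(L,uv,[.4,-.2,1.5]);print("jack",p,np.degrees(p[2]),"\n",r.round(2))
q=px2w(c,cp([(585,240),(625,345)],150,120,5.6),.086)
print(q, np.degrees(np.arctan2(*(q[0]-q[1])[1::-1])), "rel -y:",np.degrees(np.arctan2(*(q[0]-q[1])[1::-1]))-(np.degrees(p[2])-90))
print(px2w(c,cp([(650,340)],260,120,5.3),.098))
E
python3 m2.py
```

```text
jack [ 0.49029915 -0.27925569  1.28099226] 73.39545032381297 
 [[-1.05 -0.41]
 [-0.89  1.21]
 [ 0.15 -0.29]
 [-0.05 -0.01]
 [ 1.82 -0.11]]
[[ 0.51181507 -0.27755471  0.086     ]
 [ 0.49088786 -0.2791913   0.086     ]] 4.471662928209143 rel -y: 21.076212604396176
[[ 0.45727872 -0.39677139  0.098     ]]
```

{"method": "carry_out", "body": {
  "steps": [
    {"xyz": [0.1, 0, -1.5], "rot": [0, 0, 5]},
    {"xyz": [0.2, 0, -4], "rot": [0, 0, 10]},
    {"xyz": [0.2, 0, -7], "rot": [0, 0, 15]},
    {"xyz": [0.2, 0, -9.5], "rot": [0, 0, 19]},
    {"xyz": [0.2, 0, -11], "rot": [0, 0, 20.7]},
    {"xyz": [0.2, 0, -11], "rot": [0, 0, 20.7]},
    {"xyz": [0.2, 0, -11], "rot": [0, 0, 20.7]},
    {"xyz": [0.2, 0, -11], "rot": [0, 0, 20.7]},
    {"xyz": [0.2, 0, -11], "rot": [0, 0, 20.7]}
  ],
  "grip": 0.5
}}

```text
t: 2.15
tool_pos: [0.4905, -0.2793, 0.1414]
orientation: [-2.305, 2.135, -0.004]
force: [0.1, -0.1, 0.8]
opening: 0.0469
```

Run:
```python
from plant import *
from h import *
s=read_state();c=calibration("wrist");im=read_camera("wrist")
print(s["t"],s["tool_pos"],head(s),s["force"],s["opening"]); np.savez("w3.npz",**c)
cv2.imwrite("pics/w3.png",cv2.cvtColor(im,cv2.COLOR_RGB2BGR))
print(w2px(c,[(.4905,-.279,.086),(.5165,-.192,.056)]))
```

```text
2.15 [ 0.49047978 -0.27932719  0.14139832] (np.float64(-85.61695122594784), array([ 0.00225769, -0.00164863, -0.99999609])) [ 0.13465335 -0.08494685  0.78022655] 0.04686550901795089
[[255.06953842 217.78880168]
 [145.812356   164.7163049 ]]
```

View pics/w3.png

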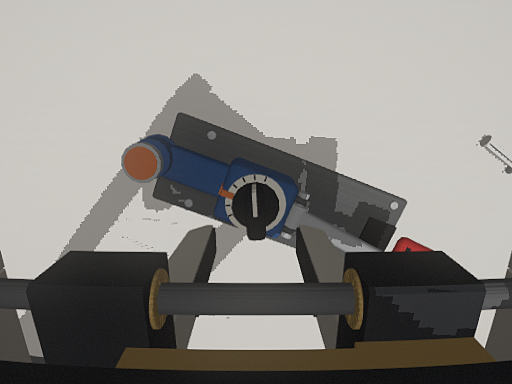

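Run:
```python
from h import *
crop("pics/w3.png","pics/w3c.png",110,100,310,250,4)
```

```text
(no output)
```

View pics/w3c.png

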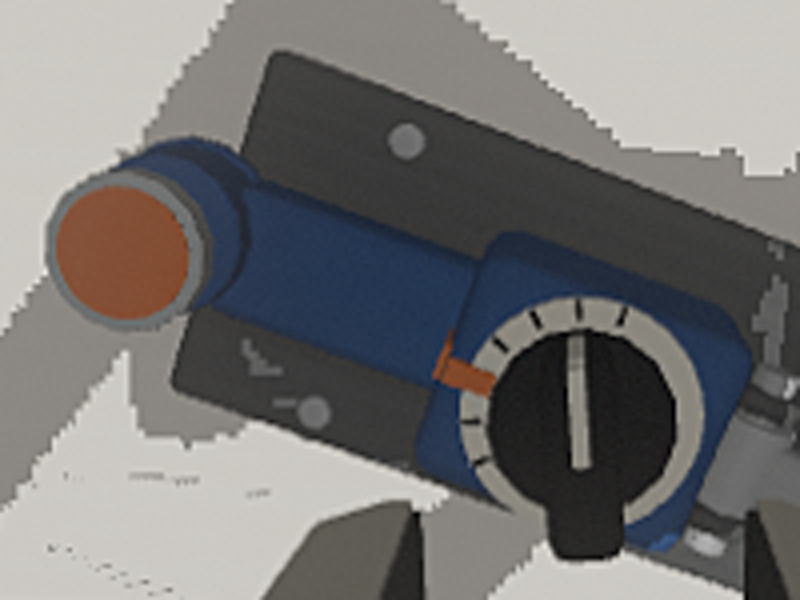

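```bash
sed -e 's/w2.npz/w3.npz/' m2.py | python3 -c "
import sys
src=sys.stdin.read().split('uv=np.r_')[0]
exec(src)
uv=cp([(270,52),(173,385),(122,251),(582,418)],110,100,4)
L=[(.091,-.043,.008),(.091,.043,.008),(.095,0,.056),(0,0,.053)]
p,r=fit(L,uv,[.4,-.2,1.5]);print('jack',p,np.degrees(p[2]),r.round(2))
q=px2w(c,cp([(574,332),(583,468)],110,100,4),.086)
print(q,np.degrees(np.arctan2(*(q[0]-q[1])[1::-1])))
print(px2w(c,uv[2:3],.056))
print(px2w(c,uv[3:],.053))
"
```

```text
jack [ 0.49059184 -0.27935103  1.28243831] 73.4783028164722 [[ 0.34 -1.69]
 [-2.02  1.59]
 [ 0.93  0.59]
 [ 0.39 -0.3 ]]
[[ 0.51569348 -0.27572231  0.086     ]
 [ 0.49138011 -0.27914698  0.086     ]] 8.017668206884844
[[ 0.5180186  -0.18754354  0.056     ]]
[[ 0.49031304 -0.27905623  0.053     ]]
```

```bash
python3 -c "
from h import *
c=dict(np.load('w3.npz'))
def cp(pts,x0,y0,k): return (np.array(pts,float)+.5)/k-.5+[x0,y0]
q=px2w(c,cp([(576.5,372),(583,468)],110,100,4),.086);print(q,np.degrees(np.arctan2(*(q[0]-q[1])[1::-1])))
q=px2w(c,cp([(549,555),(622,555)],110,100,4),.086);print(q)
"
```

```text
[[ 0.50869295 -0.27668315  0.086     ]
 [ 0.49138011 -0.27914698  0.086     ]] 8.099505766692701
[[ 0.47444155 -0.27435065  0.086     ]
 [ 0.47544743 -0.28739483  0.086     ]]
```

{"method": "carry_out", "body": {
  "steps": [
    {"xyz": [0.1, 0, -1], "rot": [0, 0, 1.5]},
    {"xyz": [0.1, 0, -3], "rot": [0, 0, 3]},
    {"xyz": [0.1, 0, -5], "rot": [0, 0, 3]},
    {"xyz": [0.1, 0, -6], "rot": [0, 0, 3]},
    {"xyz": [0.1, 0, -6], "rot": [0, 0, 3]},
    {"xyz": [0.1, 0, -6], "rot": [0, 0, 3]},
    {"xyz": [0.1, 0, -6], "rot": [0, 0, 3]}
  ]
}}

```text
t: 2.9
tool_pos: [0.4914, -0.2791, 0.0808]
orientation: [-2.361, 2.073, -0.003]
force: [0.2, -0.2, -0.1]
opening: 0.0468
```

{"method": "carry_out", "body": {
  "steps": [
    {"xyz": [0, 0, 0], "rot": [0, 0, 0]},
    {"xyz": [0, 0, 0], "rot": [0, 0, 0]},
    {"xyz": [0, 0, 0], "rot": [0, 0, 0]},
    {"xyz": [0, 0, 0], "rot": [0, 0, 0]},
    {"xyz": [0, 0, 0], "rot": [0, 0, 0]},
    {"xyz": [0, 0, 0], "rot": [0, 0, 0]},
    {"xyz": [0, 0, 0], "rot": [0, 0, 0]}
  ],
  "grip": 0,
  "force": 20
}}

```text
t: 3.6
tool_pos: [0.4907, -0.2787, 0.0797]
orientation: [2.36, -2.073, 0.0]
force: [-0.3, -1.1, 1.6]
opening: 0.0137
```

Run:
```python
from plant import *
from h import *
s=read_state();c=calibration("wrist");im=read_camera("wrist")
print(s["t"],s["tool_pos"],head(s),s["force"],s["wrist_torque"],s["opening"]); np.savez("w4.npz",**c)
cv2.imwrite("pics/w4.png",cv2.cvtColor(im,cv2.COLOR_RGB2BGR))
```

```text
3.6 [ 0.49066239 -0.27874309  0.07974979] (np.float64(-82.58043165224231), array([ 8.91554192e-05, -1.75074776e-04, -9.99999981e-01])) [-0.25062568 -1.05263016  1.63828476] [-0.03838308  0.05662307  0.1094212 ] 0.013736648693705708
```

View pics/w4.png

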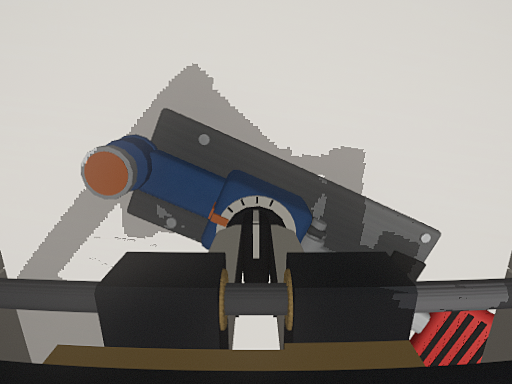

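```bash
python3 -c "
from h import *
c=dict(np.load('w4.npz'))
crop('pics/w4.png','pics/w4c.png',70,90,270,240,4)
q=px2w(c,[(107,172.5)],.056)[0];print(q,np.degrees(np.arctan2(q[1]+.2787,q[0]-.4907)),np.hypot(q[1]+.2787,q[0]-.4907))
q=px2w(c,[(163.5,110),(441,234)],.008);d=q[0]-q[1];print(q,np.degrees(np.arctan2(d[1],d[0])),np.linalg.norm(d))
"
```

```text
[ 0.51809021 -0.18811059  0.056     ] 73.17701871496195 0.09463965229825055
[[ 0.5553061  -0.20534752  0.008     ]
 [ 0.48981867 -0.42725628  0.008     ]] 73.55815803656304 0.2313700501890535
```

View pics/w4c.png

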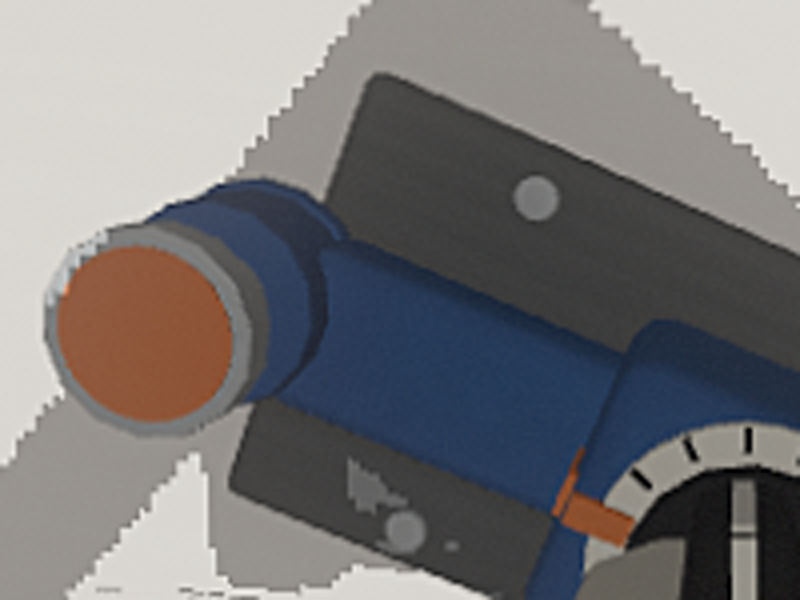

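{"method": "carry_out", "body": {
  "steps": [
    {"xyz": [0, 0, 0], "rot": [0, 0, 3]},
    {"xyz": [0, 0, 0], "rot": [0, 0, 8]},
    {"xyz": [0, 0, 0], "rot": [0, 0, 14]},
    {"xyz": [0, 0, 0], "rot": [0, 0, 21]},
    {"xyz": [0, 0, 0], "rot": [0, 0, 28]},
    {"xyz": [0, 0, 0], "rot": [0, 0, 35]},
    {"xyz": [0, 0, 0], "rot": [0, 0, 42]},
    {"xyz": [0, 0, 0], "rot": [0, 0, 49]},
    {"xyz": [0, 0, 0], "rot": [0, 0, 55]},
    {"xyz": [0, 0, 0], "rot": [0, 0, 60]}
  ]
}}

```text
t: 4.65
tool_pos: [0.4903, -0.2782, 0.0797]
orientation: [-3.081, 0.609, 0.002]
force: [-3.1, 2.4, 3.7]
opening: 0.014
```

{"method": "carry_out", "body": {
  "steps": [
    {"xyz": [0, 0, 0], "rot": [0, 0, 3]},
    {"xyz": [0, 0, 0], "rot": [0, 0, 5]},
    {"xyz": [0, 0, 0], "rot": [0, 0, 6]},
    {"xyz": [0, 0, 0], "rot": [0, 0, 6]},
    {"xyz": [0, 0, 0], "rot": [0, 0, 6]},
    {"xyz": [0, 0, 0], "rot": [0, 0, 6]}
  ]
}}

```text
t: 5.25
tool_pos: [0.4902, -0.2782, 0.0798]
orientation: [-3.108, 0.453, 0.002]
force: [-4.3, 2.6, 5.9]
opening: 0.0138
```

```bash
cat > look.py <<'E'
import sys
from plant import *
from h import *
n=sys.argv[1]; cam=sys.argv[2] if len(sys.argv)>2 else "wrist"
s=read_state();c=calibration(cam);im=read_camera(cam)
print(s["t"],s["tool_pos"].round(4),"head %.2f"%head(s)[0],head(s)[1].round(4),s["force"].round(2),s["wrist_torque"].round(3),round(s["opening"],4),"q",s["q"].round(2)); np.savez(n+".npz",**c)
cv2.imwrite(f"pics/{n}.png",cv2.cvtColor(im,cv2.COLOR_RGB2BGR))
E
python3 look.py w5; python3 -c "
from h import *
crop('pics/w5.png','pics/w5c.png',130,70,370,250,3.3)"
```

```text
5.25 [ 0.4902 -0.2782  0.0798] head -16.60 [-1.e-03  9.e-04 -1.e+00] [-4.35  2.65  5.87] [ 0.469  0.69  -0.018] 0.0138 q [-0.61  0.16  1.75  0.    1.23 -0.32]
```

View pics/w5c.png

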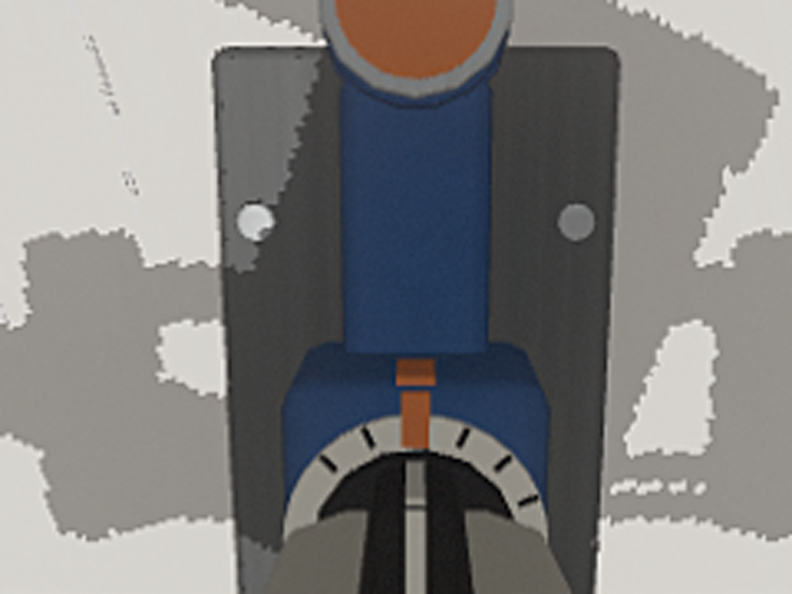

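{"method": "carry_out", "body": {
  "steps": [
    {"xyz": [0, 0, 0], "rot": [0, 0, 0]},
    {"xyz": [0, 0, 0], "rot": [0, 0, 0]},
    {"xyz": [0, 0, 0], "rot": [0, 0, 0]},
    {"xyz": [0, 0, 1], "rot": [0, 0, 0]},
    {"xyz": [0, 0, 4], "rot": [0, 0, 0]},
    {"xyz": [0, 0, 8], "rot": [0, 0, 2]},
    {"xyz": [0.5, 4, 12], "rot": [0, 0, 6]},
    {"xyz": [1, 8, 15], "rot": [0, 0, 11]},
    {"xyz": [1.3, 12, 17], "rot": [0, 0, 16]},
    {"xyz": [1.6, 16, 18], "rot": [0, 0, 20]}
  ],
  "grip": 1
}}

```text
t: 6.3
tool_pos: [0.5077, -0.1175, 0.2638]
orientation: [3.138, 0.098, 0.008]
force: [0.9, 1.3, -0.1]
opening: 0.0894
```

{"method": "carry_out", "body": {
  "steps": [
    {"xyz": [0.2, 4, 0], "rot": [0, 0, 2]},
    {"xyz": [0.4, 8, 0], "rot": [0, 0, 3.5]},
    {"xyz": [0.5, 11, 0], "rot": [0, 0, 3.5]},
    {"xyz": [0.5, 12, 0], "rot": [0, 0, 3.5]},
    {"xyz": [0.5, 12, 0], "rot": [0, 0, 3.5]},
    {"xyz": [0.5, 12, 0], "rot": [0, 0, 3.5]},
    {"xyz": [0.5, 12, 0], "rot": [0, 0, 3.5]}
  ]
}}

```text
t: 7.0
tool_pos: [0.5117, 0.0001, 0.2597]
orientation: [3.136, 0.187, -0.0]
force: [0.6, 0.2, -0.0]
opening: 0.0931
```

```bash
python3 look.py w6
```

```text
7.0 [5.117e-01 1.000e-04 2.597e-01] head 6.83 [ 0.e+00 -4.e-04 -1.e+00] [ 0.57  0.22 -0.02] [-0.041 -0.092  0.005] 0.0931 q [-0.1  -0.12  1.7  -0.    1.57 -0.22]
```

View pics/w6.png

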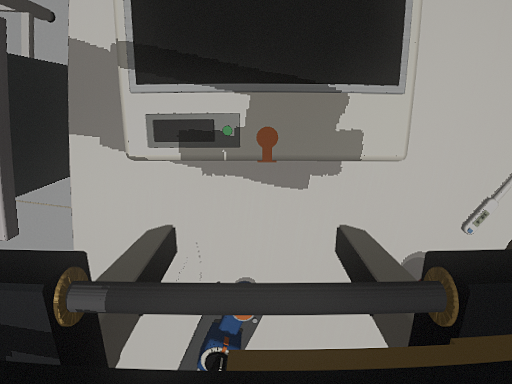

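```bash
python3 -c "
from h import *
c=dict(np.load('w6.npz'))
im=cv2.cvtColor(cv2.imread('pics/w6.png'),cv2.COLOR_BGR2HSV)
m=((im[...,0]<12)&(im[...,1]>140)&(im[...,2]>60))
m[:100]=0;m[175:]=0;m[:,:240]=0;m[:,300:]=0
ys,xs=np.where(m);print(len(xs),xs.min(),xs.max(),ys.min(),ys.max())
for y in range(ys.min(),ys.max()+1): print(y,xs[ys==y].min(),xs[ys==y].max(),end='; ')
crop('pics/w6.png','pics/w6c.png',110,80,430,170,2.5)
"
```

```text
486 257 277 127 161
127 264 269; 128 262 272; 129 261 273; 130 260 274; 131 259 275; 132 258 276; 133 258 276; 134 257 276; 135 257 277; 136 257 277; 137 257 277; 138 257 277; 139 257 277; 140 257 276; 141 258 276; 142 258 276; 143 259 275; 144 259 274; 145 260 273; 146 262 272; 147 262 271; 148 263 271; 149 263 271; 150 263 271; 151 263 271; 152 263 271; 153 263 271; 154 263 271; 155 263 271; 156 263 271; 157 263 271; 158 263 271; 159 263 271; 160 262 271; 161 258 275;
```

View pics/w6c.png

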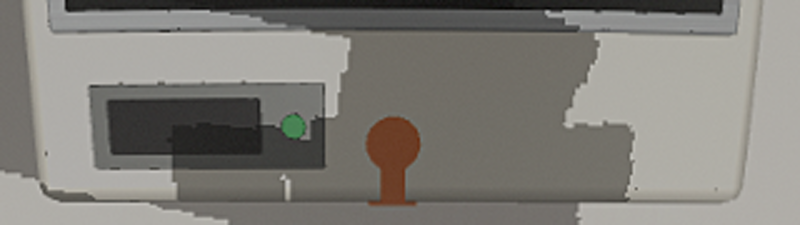

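```bash
python3 -c "
from h import *
c=dict(np.load('w6.npz'))
def cp(pts,x0,y0,k): return (np.array(pts,float)+.5)/k-.5+[x0,y0]
print(px2w(c,[(267,137.3)],.097))
for P,z in (([(49,31),(737,35)],.099),([(60,198),(730,202)],.095),([(91,87),(325,85)],.097),([(95,168),(325,168)],.097)):
    q=px2w(c,cp(P,110,80,2.5),z);d=q[1]-q[0];print(q,np.degrees(np.arctan2(d[1],d[0])))
# side edges
p=px2w(c,[(123.5,93),(412,93)],.097);print(p)
# jack saddle in this view
print(w2px(c,[(.5175,-.188,.056),(.4905,-.2785,.053)]))
crop('pics/w6.png','pics/w6j.png',170,260,290,384,5)
"
```

```text
[[0.51835921 0.04676441 0.097     ]]
[[0.37973113 0.07489135 0.099     ]
 [0.64644992 0.10617102 0.099     ]] 6.688857092199214
[[0.38444586 0.00870056 0.095     ]
 [0.66087731 0.04067673 0.095     ]] 6.5983565478698
[[0.39652001 0.05514717 0.097     ]
 [0.48877396 0.06638907 0.097     ]] 6.947703032880443
[[0.39935511 0.02311179 0.097     ]
 [0.49230421 0.03395131 0.097     ]] 6.651661097974574
[[0.37315744 0.07346391 0.097     ]
 [0.65480538 0.10814336 0.097     ]]
[[242.39462216 311.14537481]
 [217.18428714 360.15597401]]
```

View pics/w6j.png

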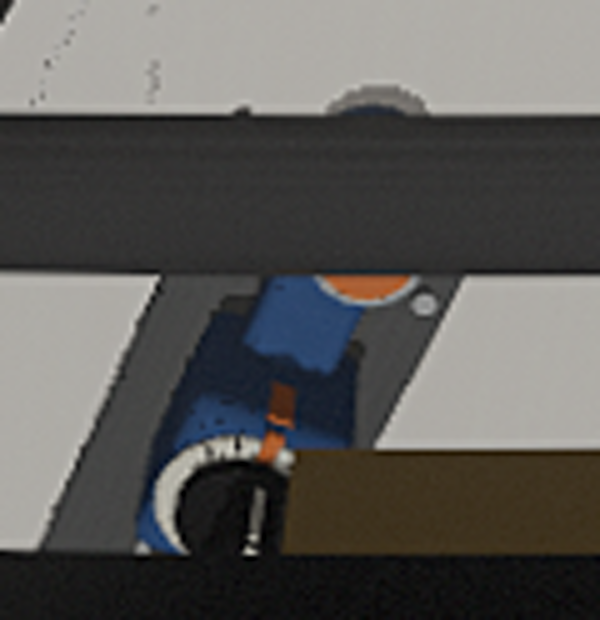

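{"method": "carry_out", "body": {
  "steps": [
    {"xyz": [-0.2, -2.5, 0], "rot": [0, 0, -2]},
    {"xyz": [-0.5, -6, 0], "rot": [0, 0, -5]},
    {"xyz": [-0.8, -10, -1], "rot": [0, 0, -9]},
    {"xyz": [-1.1, -14, -2], "rot": [0, 0, -13]},
    {"xyz": [-1.4, -18, -3], "rot": [0, 0, -17]},
    {"xyz": [-1.7, -22, -5], "rot": [0, 0, -20.5]},
    {"xyz": [-2, -25.5, -7], "rot": [0, 0, -23]},
    {"xyz": [-2.1, -27.5, -9], "rot": [0, 0, -23.4]},
    {"xyz": [-2.1, -27.9, -10], "rot": [0, 0, -23.4]},
    {"xyz": [-2.1, -27.9, -10], "rot": [0, 0, -23.4]}
  ]
}}

```text
t: 8.05
tool_pos: [0.489, -0.278, 0.1576]
orientation: [-3.107, 0.453, 0.005]
force: [-0.4, -0.2, 0.6]
opening: 0.093
```

{"method": "carry_out", "body": {
  "steps": [
    {"xyz": [0, 0, 0], "rot": [0, 0, 0]},
    {"xyz": [0, 0, 0], "rot": [0, 0, 0]}
  ]
}}

```text
t: 8.25
tool_pos: [0.4914, -0.2772, 0.161]
orientation: [3.109, -0.449, 0.003]
force: [0.1, -0.5, 0.7]
opening: 0.0926
```

```bash
python3 look.py w7; python3 -c "
from h import *
c=dict(np.load('w7.npz'))
print(w2px(c,[(.5175,-.1875,.056),(.4904,-.2785,.053)]))
crop('pics/w7.png','pics/w7c.png',130,60,370,260,3)"
```

```text
8.25 [ 0.4914 -0.2772  0.161 ] head -16.42 [ 1.6e-03 -8.0e-04 -1.0e+00] [ 0.06 -0.45  0.68] [-0.015 -0.089 -0.025] 0.0926 q [-0.6   0.08  1.68  0.    1.38 -0.32]
[[254.0600742   83.01150975]
 [253.75104549 198.23046088]]
```

View pics/w7c.png

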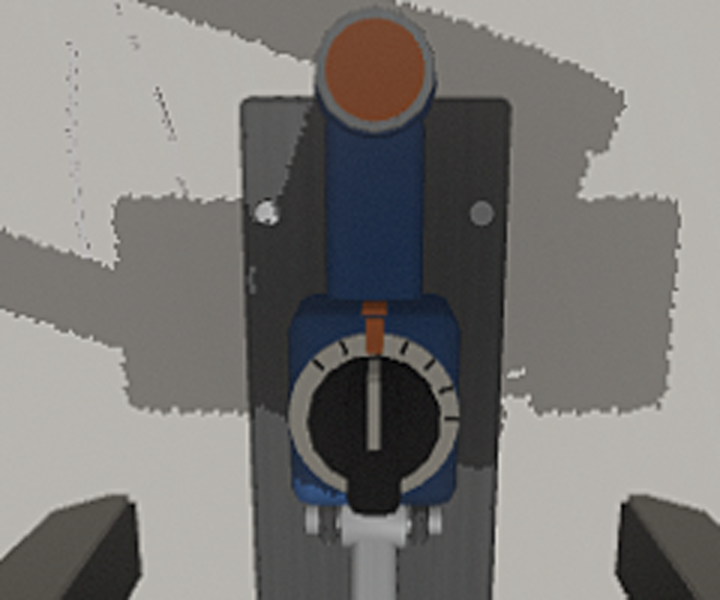

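{"method": "carry_out", "body": {
  "steps": [
    {"xyz": [0, 0, -2], "rot": [0, 0, 0]},
    {"xyz": [0, 0, -5], "rot": [0, 0, 0]},
    {"xyz": [0, 0, -8], "rot": [0, 0, 0]},
    {"xyz": [0, 0, -10.5], "rot": [0, 0, 0]},
    {"xyz": [0, 0, -12], "rot": [0, 0, 0]},
    {"xyz": [0, 0, -12.9], "rot": [0, 0, 0]},
    {"xyz": [0, 0, -12.9], "rot": [0, 0, 0]},
    {"xyz": [0, 0, -12.9], "rot": [0, 0, 0]},
    {"xyz": [0, 0, -12.9], "rot": [0, 0, 0]}
  ]
}}

```text
t: 9.2
tool_pos: [0.4917, -0.2783, 0.0323]
orientation: [3.108, -0.45, 0.004]
force: [-1.2, 0.9, -0.1]
opening: 0.093
```

{"method": "carry_out", "body": {
  "steps": [
    {"xyz": [0, 0, 0], "rot": [0, 0, 0]},
    {"xyz": [0, 0, 0], "rot": [0, 0, 0]},
    {"xyz": [0, 0, 0], "rot": [0, 0, 0]},
    {"xyz": [0, 0, 0], "rot": [0, 0, 0]},
    {"xyz": [0, 0, 0], "rot": [0, 0, 0]},
    {"xyz": [0, 0, 0], "rot": [0, 0, 0]},
    {"xyz": [0, 0, 0], "rot": [0, 0, 0]}
  ],
  "grip": 0.3,
  "force": 30
}}

```text
t: 9.9
tool_pos: [0.4905, -0.2776, 0.0306]
orientation: [-3.109, 0.45, 0.0]
force: [-1.0, 0.5, 0.3]
opening: 0.0495
```

```bash
python3 look.py w8;python3 look.py s8 scene; python3 -c "
from h import *
c=dict(np.load('w8.npz'))
crop('pics/s8.png','pics/s8c.png',270,110,470,260,4)"
```

```text
9.9 [ 0.4905 -0.2776  0.0306] head -16.48 [-2.e-04  1.e-04 -1.e+00] [-0.97  0.49  0.27] [-0.044 -0.001 -0.079] 0.0495 q [-0.61  0.23  1.77 -0.    1.14 -0.32]
9.95 [ 0.4905 -0.2776  0.0306] head -16.48 [-2.e-04  1.e-04 -1.e+00] [-0.58 -0.13  0.53] [-0.025  0.016 -0.028] 0.0502 q [-0.61  0.23  1.77 -0.    1.14 -0.32]
```

View pics/w8.png

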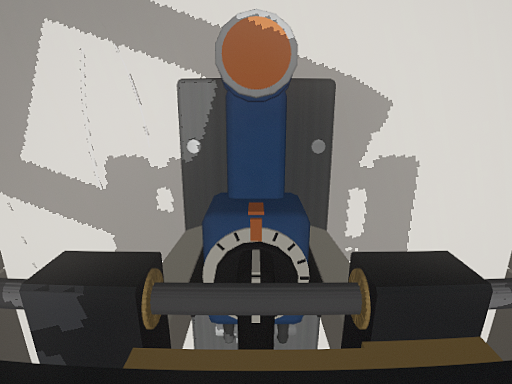

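View pics/s8c.png

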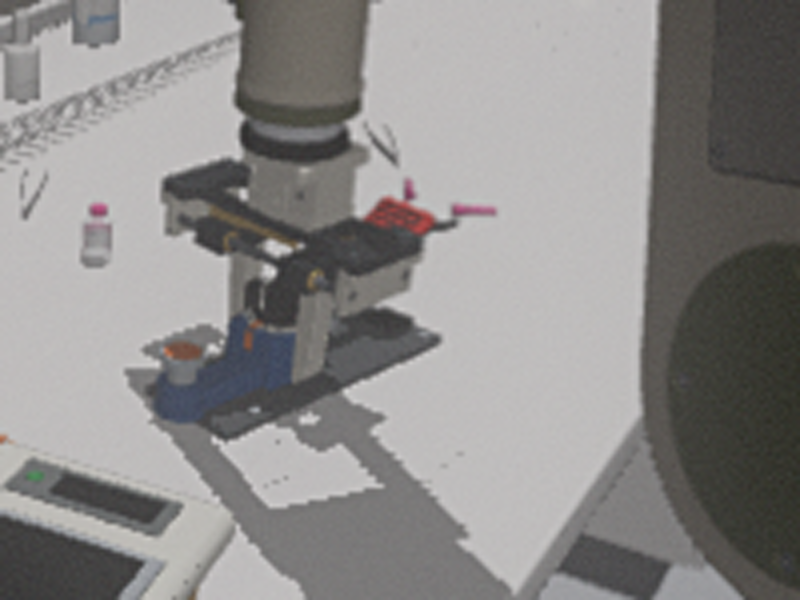

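```bash
python3 -c "
from h import *
c=dict(np.load('w8.npz'))
q=px2w(c,[(256,54)],.056)[0];print(q, np.hypot(q[0]-.4905,q[1]+.2776),np.degrees(np.arctan2(q[1]+.2776,q[0]-.4905)))
im=cv2.cvtColor(cv2.imread('pics/w8.png'),cv2.COLOR_BGR2HSV)
m=((im[...,0]<14)&(im[...,1]>120)&(im[...,2]>60)); m[120:]=0;m[:,:200]=0;m[:,310:]=0
ys,xs=np.where(m);print(xs.min(),xs.max(),ys.min(),ys.max())
print(w2px(c,[np.array([.4905,-.2776,.056])+.095*np.array([np.cos(np.radians(73.5)),np.sin(np.radians(73.5)),0])]))
"
```

```text
[ 0.51794818 -0.1878388   0.056     ] 0.09386413385233944 72.99683340577785
222 290 16 88
[[253.80764256  50.80248038]]
```

{"method": "carry_out", "body": {
  "steps": [
    {"xyz": [0.2, 0.5, 0], "rot": [0, 0, 1]},
    {"xyz": [0.6, 1.6, 0], "rot": [0, 0, 3]},
    {"xyz": [1.2, 3.2, 0], "rot": [0, 0, 5.6]},
    {"xyz": [1.9, 5, 0], "rot": [0, 0, 8.8]},
    {"xyz": [2.6, 6.8, 0], "rot": [0, 0, 12]},
    {"xyz": [3.3, 8.6, 0], "rot": [0, 0, 15.4]},
    {"xyz": [4, 10.4, 0], "rot": [0, 0, 18.6]},
    {"xyz": [4.6, 11.9, 0], "rot": [0, 0, 21.2]},
    {"xyz": [4.9, 12.8, 0], "rot": [0, 0, 22.9]},
    {"xyz": [5.1, 13.1, 0], "rot": [0, 0, 23.4]}
  ],
  "grip": 0.3,
  "force": 35
}}

```text
t: 11.0
tool_pos: [0.5416, -0.1455, 0.0306]
orientation: [-3.136, -0.194, 0.001]
force: [-3.2, -3.9, 0.5]
opening: 0.0497
```

{"method": "carry_out", "body": {
  "steps": [
    {"xyz": [0, 0, 0], "rot": [0, 0, 0]},
    {"xyz": [0, 0, 0], "rot": [0, 0, 0]}
  ]
}}

```text
t: 11.2
tool_pos: [0.5418, -0.1461, 0.0306]
orientation: [-3.135, -0.189, -0.001]
force: [0.7, 3.7, 0.3]
opening: 0.0501
```

```bash
python3 look.py w9
```

```text
11.2 [ 0.5418 -0.1461  0.0306] head 6.89 [ 3.0e-04  1.1e-03 -1.0e+00] [0.73 3.75 0.33] [ 0.379 -0.003 -0.08 ] 0.0501 q [-0.36  0.22  1.78  0.    1.14 -0.48]
```

View pics/w9.png

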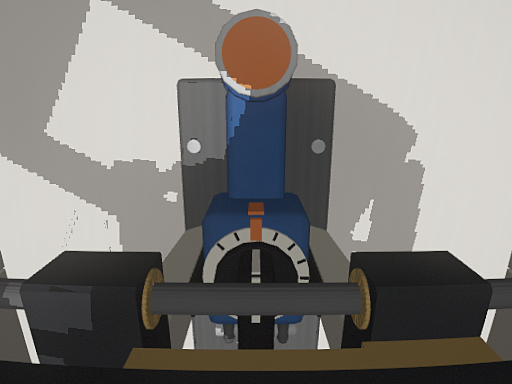

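{"method": "carry_out", "body": {
  "steps": [
    {"xyz": [-0.1, 0.7, 0], "rot": [0, 0, 0]},
    {"xyz": [-0.2, 2, 0], "rot": [0, 0, 0]},
    {"xyz": [-0.5, 4, 0], "rot": [0, 0, 0]},
    {"xyz": [-0.7, 6, 0], "rot": [0, 0, 0]},
    {"xyz": [-0.9, 7.3, 0], "rot": [0, 0, 0]},
    {"xyz": [-1, 8, 0], "rot": [0, 0, 0]},
    {"xyz": [-1, 8, 0], "rot": [0, 0, 0]},
    {"xyz": [-1, 8, 0], "rot": [0, 0, 0]}
  ]
}}

```text
t: 12.05
tool_pos: [0.5315, -0.066, 0.0306]
orientation: [-3.135, -0.19, 0.0]
force: [-0.6, 3.9, -0.3]
opening: 0.0496
```

```bash
python3 look.py w10; python3 look.py s10 scene;python3 -c "
from h import *
c=dict(np.load('w10.npz'))
im=cv2.cvtColor(cv2.imread('pics/w10.png'),cv2.COLOR_BGR2HSV)
m=((im[...,0]<14)&(im[...,1]>120)&(im[...,2]>50)); m[190:]=0
ys,xs=np.where(m)
for y in range(ys.min(),ys.max()+1):
  if (ys==y).any(): print(y,xs[ys==y].min(),xs[ys==y].max(),end='; ')
print(w2px(c,[(.5184,.0468,.097)]))
crop('pics/s10.png','pics/s10c.png',150,110,470,330,2.5)"
```

```text
12.05 [ 0.5315 -0.066   0.0306] head 6.94 [-4.e-04  1.e-03 -1.e+00] [-0.64  3.87 -0.3 ] [ 0.425 -0.022 -0.043] 0.0496 q [-0.22  0.16  1.85  0.    1.13 -0.34]
12.1 [ 0.5315 -0.0663  0.0306] head 6.92 [-3.e-04  8.e-04 -1.e+00] [ 0.29  4.25 -0.9 ] [0.45  0.008 0.041] 0.0496 q [-0.22  0.16  1.85  0.    1.13 -0.34]
0 236 273; 1 236 273; 2 236 273; 3 236 273; 4 236 273; 5 236 273; 6 236 273; 7 236 273; 8 236 273; 9 236 273; 10 236 273; 11 236 273; 12 236 273; 13 236 273; 14 236 273; 15 236 273; 16 236 273; 17 236 273; 18 236 273; 19 236 273; 20 236 273; 21 236 273; 22 236 273; 23 236 273; 24 236 273; 25 236 273; 26 236 273; 27 236 273; 28 236 273; 29 236 273; 30 236 273; 31 236 273; 32 236 273; 33 236 273; 34 236 273; 35 236 273; 36 236 273; 37 236 273; 38 236 273; 39 236 273; 40 236 273; 41 236 273; 42 236 273; 43 236 273; 44 236 273; 45 236 273; 46 236 273; 52 219 290; 53 219 290; 54 219 290; 55 219 290; 56 219 290; 57 219 290; 58 220 289; 59 221 289; 60 222 289; 61 222 289; 62 223 288; 63 224 288; 64 224 288; 65 224 287; 66 224 287; 67 225 287; 68 225 286; 69 226 286; 70 226 285; 71 227 285; 72 227 284; 73 228 284; 74 229 283; 75 229 282; 76 230 281; 77 231 281; 78 232 280; 79 233 279; 80 234 278; 81 235 277; 82 236 275; 83 238 274; 84 239 272; 85 242 270; 86 244 268; 87 247 265; 88 251 262; [[255.22335831 -61.96014144]]
```

View pics/w10.png

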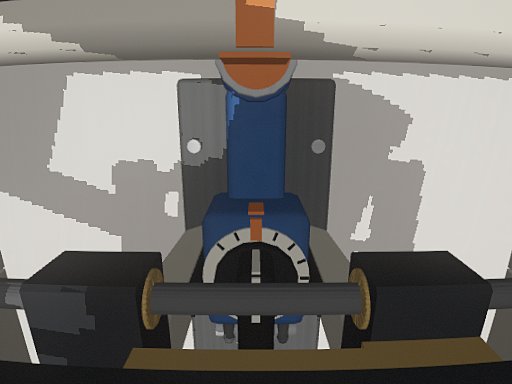

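View pics/s10c.png

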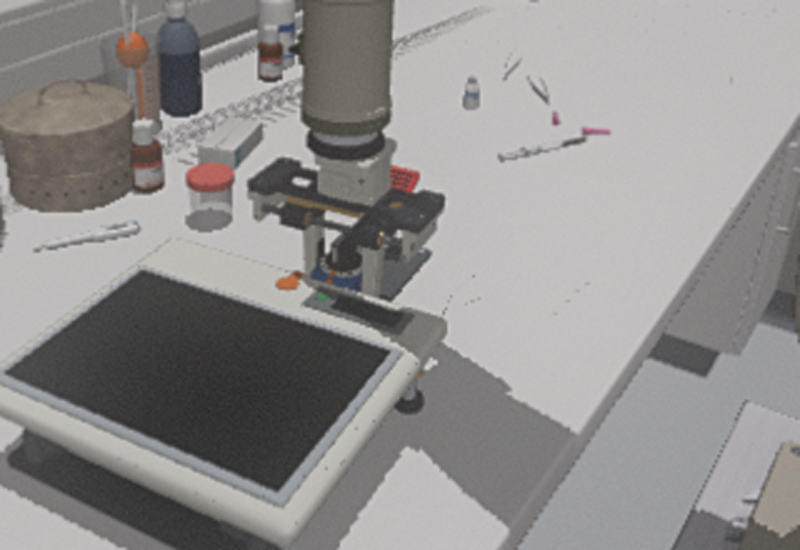

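```bash
python3 -c "
from h import *
c=dict(np.load('w10.npz'))
d=np.array([np.cos(np.radians(96.7)),np.sin(np.radians(96.7)),0]);P=np.array([.5184,.0468,0])
for z in (.07,.075,.08,.085,.09,.097): print(z,w2px(c,[P-.025*d+[0,0,z]]),end=' ')
c=dict(np.load('w6.npz'));print()
for z in (.07,.085,.09,.097): print(z,w2px(c,[P-.025*d+[0,0,z]]),end=' ')
crop('pics/w10.png','pics/w10c.png',190,0,320,100,6)
"
```

```text
0.07 [[254.94701342  62.30204118]] 0.075 [[254.91144248  60.02479114]] 0.08 [[254.87222262  57.51485671]] 0.085 [[254.82876361  54.73476349]] 0.09 [[254.78034108  51.63856264]] 0.097 [[254.70245747  46.66172662]] 
0.07 [[265.88510452 157.90635847]] 0.085 [[266.3408625  160.10257007]] 0.09 [[266.50188257 160.87865067]] 0.097 [[266.73558532 162.00518973]]
```

View pics/w10c.png

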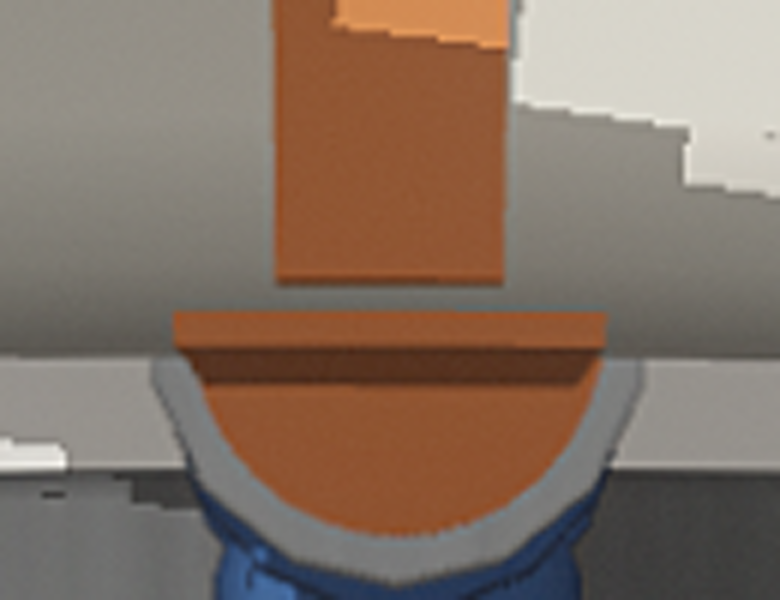

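{"method": "carry_out", "body": {
  "steps": [
    {"xyz": [-0.05, 0.4, 0], "rot": [0, 0, 0]},
    {"xyz": [-0.1, 1, 0], "rot": [0, 0, -0.1]},
    {"xyz": [-0.2, 1.6, 0], "rot": [0, 0, -0.2]},
    {"xyz": [-0.22, 1.9, 0], "rot": [0, 0, -0.2]},
    {"xyz": [-0.22, 1.9, 0], "rot": [0, 0, -0.2]},
    {"xyz": [-0.22, 1.9, 0], "rot": [0, 0, -0.2]},
    {"xyz": [-0.22, 1.9, 0], "rot": [0, 0, -0.2]}
  ]
}}

```text
t: 12.85
tool_pos: [0.5293, -0.047, 0.0305]
orientation: [-3.135, -0.184, 0.001]
force: [-1.1, 3.7, -1.1]
opening: 0.0496
```

```bash
python3 look.py w11; python3 -c "
from h import *
c=dict(np.load('w11.npz'))
im=cv2.cvtColor(cv2.imread('pics/w11.png'),cv2.COLOR_BGR2HSV)
m=((im[...,0]<14)&(im[...,1]>120)&(im[...,2]>50)); m[190:]=0
ys,xs=np.where(m)
for y in range(ys.min(),ys.max()+1):
  if (ys==y).any(): print(y,xs[ys==y].min(),xs[ys==y].max(),end='; ')
print(w2px(c,[(.5184,.0468,.097)]))"
```

```text
12.85 [ 0.5293 -0.047   0.0305] head 6.73 [-4.e-04  9.e-04 -1.e+00] [-1.07  3.7  -1.1 ] [ 0.342  0.072 -0.004] 0.0496 q [-0.19  0.15  1.86  0.    1.13 -0.3 ]
0 219 287; 1 218 288; 2 217 288; 3 217 289; 4 217 289; 5 216 290; 6 216 290; 7 215 291; 8 215 291; 9 214 292; 10 214 292; 11 214 292; 12 214 292; 13 213 293; 14 213 293; 15 213 293; 16 212 294; 17 212 294; 18 212 294; 19 212 294; 20 212 294; 21 212 294; 22 211 294; 23 211 294; 24 211 294; 25 211 294; 26 211 295; 27 211 295; 28 211 295; 29 211 294; 30 211 294; 31 212 294; 32 212 294; 33 212 294; 34 212 294; 35 212 294; 36 212 293; 37 212 293; 38 213 293; 39 213 293; 40 213 292; 41 214 292; 42 214 292; 43 214 291; 44 215 291; 45 215 290; 46 216 290; 47 216 289; 48 217 289; 49 217 288; 50 218 287; 51 218 287; 52 219 286; 53 220 286; 54 221 285; 55 222 284; 56 223 283; 57 223 283; 58 224 282; 59 225 281; 60 226 279; 61 228 278; 62 229 277; 63 230 276; 64 231 274; 65 233 272; 66 235 272; 67 235 271; 68 235 271; 69 235 271; 70 235 271; 71 235 271; 72 235 271; 73 235 271; 74 235 271; 75 235 271; 76 235 271; 77 235 271; 78 235 271; 79 235 271; 80 235 271; 81 235 271; 82 235 271; 83 235 271; 84 235 271; 85 235 271; 86 235 271; 87 235 271; 88 235 271; 89 235 271; 90 235 271; 91 235 271; 92 235 271; 93 235 271; 94 235 271; 95 235 271; 96 235 271; 97 235 271; 98 235 271; 99 235 271; 100 235 271; 101 235 271; 102 235 271; 103 235 271; 104 235 271; 105 235 271; 106 235 271; 107 235 271; 108 235 271; 109 235 271; 110 235 271; 111 235 271; 112 235 271; 113 235 271; 114 235 271; 115 235 271; 116 235 271; 117 235 271; 118 235 271; 119 235 271; 120 235 271; 122 219 287; 123 219 287; 124 220 287; 125 220 287; 126 219 287; 127 286 287; [[253.24395396  21.99299458]]
```

View pics/w11.png

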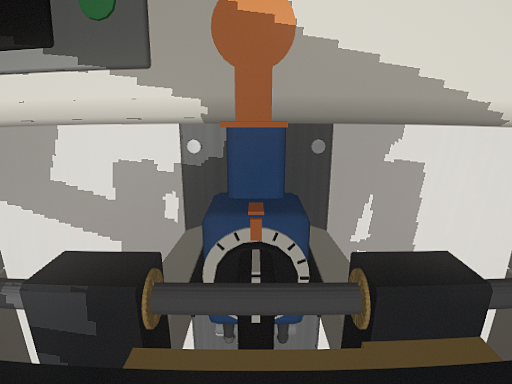

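```bash
python3 -c "
from h import *
c=dict(np.load('w11.npz'))
t=np.array([.5293,-.047,0]);T=tooldown(np.radians(6.73))
q=px2w(c,[(253,26.5)],.097)[0];print(q,T.inv().apply(q-t))
c=dict(np.load('w9.npz'));t=np.array([.5418,-.1461,0]);T=tooldown(np.radians(6.89))
im=cv2.cvtColor(cv2.imread('pics/w9.png'),cv2.COLOR_BGR2HSV)
m=((im[...,0]<16)&(im[...,1]>90)&(im[...,2]>50)); m[120:]=0;m[:,:200]=0;m[:,310:]=0
ys,xs=np.where(m);print(xs.min(),xs.max(),ys.min(),ys.max());u=[(xs.min()+xs.max())/2,(ys.min()+ys.max())/2]
q=px2w(c,[u],.056)[0];print(u,q,T.inv().apply(q-t))
"
```

```text
[0.51846325 0.04574656 0.097     ] [ 0.00010696 -0.09337745 -0.097     ]
222 290 16 88
[np.float64(256.0), np.float64(52.0)] [ 0.53135559 -0.05243073  0.056     ] [ 0.00086791 -0.09424576 -0.056     ]
```

{"method": "carry_out", "body": {
  "steps": [
    {"xyz": [-0.07, -0.1, 0], "rot": [0, 0, 0]},
    {"xyz": [-0.07, -0.1, 0], "rot": [0, 0, 0]},
    {"xyz": [-0.07, -0.1, 0], "rot": [0, 0, 0]},
    {"xyz": [-0.07, -0.1, 0], "rot": [0, 0, 0]}
  ]
}}

```text
t: 13.3
tool_pos: [0.5287, -0.0487, 0.0306]
orientation: [-3.136, -0.184, 0.0]
force: [1.0, 2.2, -3.0]
opening: 0.0499
```

{"method": "carry_out", "body": {
  "steps": [
    {"xyz": [0, 0, 0], "rot": [0, 0, 0]},
    {"xyz": [0, 0, 0], "rot": [0, 0, 0]},
    {"xyz": [0, 0, 0], "rot": [0, 0, 0]},
    {"xyz": [0, 0, 0], "rot": [0, 0, 0]},
    {"xyz": [0, 0, 0], "rot": [0, 0, 0]},
    {"xyz": [0, 0, 1], "rot": [0, 0, 0]},
    {"xyz": [0, 0, 3], "rot": [0, 0, 0]},
    {"xyz": [0, 0, 6], "rot": [0, 0, 0]},
    {"xyz": [0, 0, 8.5], "rot": [0, 0, 0]},
    {"xyz": [0, 0, 9.5], "rot": [0, 0, 0]}
  ],
  "grip": 1
}}

```text
t: 14.3
tool_pos: [0.5306, -0.049, 0.1294]
orientation: [3.135, 0.184, 0.008]
force: [0.4, -0.1, 0.3]
opening: 0.0929
```

```bash
python3 look.py w12
```

```text
14.3 [ 0.5306 -0.049   0.1294] head 6.72 [ 0.005 -0.001 -1.   ] [ 0.41 -0.08  0.28] [-0.067 -0.163  0.001] 0.0929 q [-0.19  0.02  1.8   0.    1.31 -0.31]
```

View pics/w12.png

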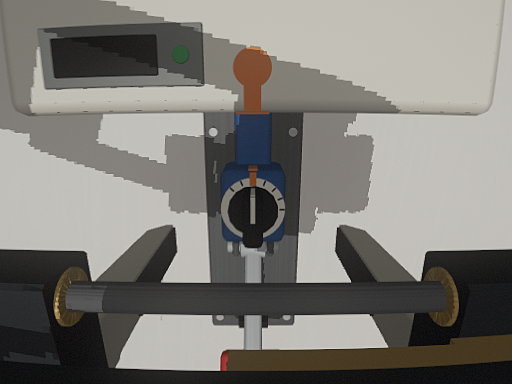

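```bash
python3 -c "
from h import *
c=dict(np.load('w12.npz'))
crop('pics/w12.png','pics/w12c.png',190,40,320,260,3.5)
im=cv2.cvtColor(cv2.imread('pics/w12.png'),cv2.COLOR_BGR2HSV)
m=((im[...,0]<16)&(im[...,1]>90)&(im[...,2]>50)); m[120:]=0;m[:,:200]=0;m[:,310:]=0
ys,xs=np.where(m);w={y:(xs[ys==y].min(),xs[ys==y].max()) for y in range(ys.min(),90)}
print(ys.min(),w[max(w,key=lambda y:w[y][1]-w[y][0])],[y for y in w if w[y][1]-w[y][0]>=37])
"
```

```text
47 (np.int64(233), np.int64(271)) [63, 64, 65, 66, 67, 68, 69, 70, 71]
```

View pics/w12c.png

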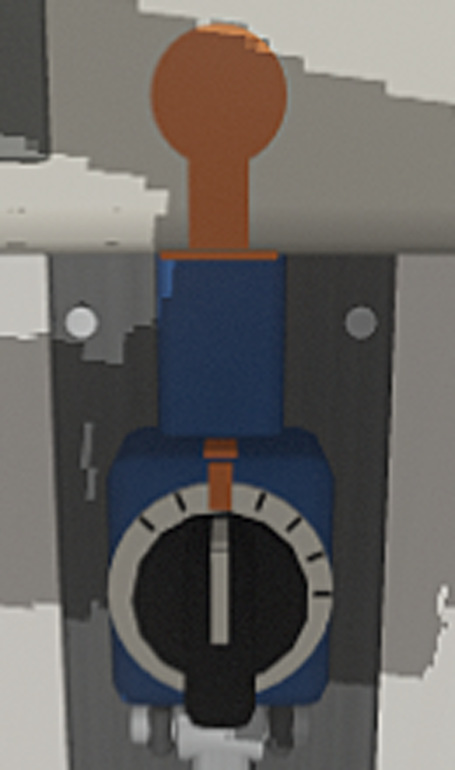

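```bash
python3 -c "
from h import *
c=dict(np.load('w12.npz'))
a=px2w(c,[(252,67)],.097)[0];b=px2w(c,[(252.5,209)],.053)[0]
d=a-b;print(a,b,np.hypot(d[0],d[1]),np.degrees(np.arctan2(d[1],d[0])))
# base bolt holes midline heading
q=px2w(c,[(213,132),(293,132)],.009);print(q,q.mean(0))
"
```

```text
[0.51827711 0.04623192 0.097     ] [ 0.52961721 -0.05044145  0.053     ] 0.09733620838775915 96.69040324756354
[[4.89250271e-01 2.99856495e-04 9.00000000e-03]
 [5.57683242e-01 8.40955255e-03 9.00000000e-03]] [0.52346676 0.0043547  0.009     ]
```

{"method": "carry_out", "body": {
  "steps": [
    {"xyz": [0, 0, 2], "rot": [0, 0, 0]},
    {"xyz": [0.2, -1.5, 3.5], "rot": [0, 0, 0]},
    {"xyz": [0.5, -4, 4], "rot": [0, 0, 0]},
    {"xyz": [0.9, -7, 4], "rot": [0, 0, 0]},
    {"xyz": [1.2, -10, 4], "rot": [0, 0, 0]},
    {"xyz": [1.4, -11.6, 4], "rot": [0, 0, 0]},
    {"xyz": [1.4, -11.9, 4], "rot": [0, 0, 0]},
    {"xyz": [1.4, -11.9, 4], "rot": [0, 0, 0]},
    {"xyz": [1.4, -11.9, 4], "rot": [0, 0, 0]},
    {"xyz": [1.4, -11.9, 4], "rot": [0, 0, 0]}
  ],
  "grip": 0,
  "force": 20
}}

```text
t: 15.35
tool_pos: [0.5427, -0.1665, 0.1656]
orientation: [-3.136, -0.186, 0.0]
force: [0.7, -0.2, -0.7]
opening: 0.0175
```

```bash
python3 look.py w13; python3 -c "
from h import *
c=dict(np.load('w13.npz'))
print(w2px(c,[(.5425,-.1669,.098)]))"
```

```text
15.35 [ 0.5427 -0.1665  0.1656] head 6.79 [-2.e-04  3.e-04 -1.e+00] [ 0.7  -0.24 -0.73] [-0.073 -0.107  0.002] 0.0175 q [-0.39  0.09  1.66  0.    1.39 -0.51]
[[254.08986516 211.67690877]]
```

View pics/w13.png

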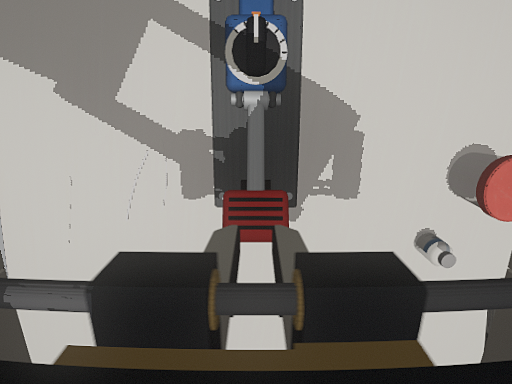

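{"method": "carry_out", "body": {
  "steps": [
    {"xyz": [0, 0, -1.5], "rot": [0, 0, 0]},
    {"xyz": [0, 0, -3], "rot": [0, 0, 0]},
    {"xyz": [0, 0, -4.2], "rot": [0, 0, 0]},
    {"xyz": [0, 0, -4.7], "rot": [0, 0, 0]},
    {"xyz": [0.04, -0.3, -5.2], "rot": [0, 0, 0]},
    {"xyz": [0.07, -0.6, -5.7], "rot": [0, 0, 0]},
    {"xyz": [0.1, -0.9, -6.3], "rot": [0, 0, 0]},
    {"xyz": [0.13, -1.1, -7], "rot": [0, 0, 0]},
    {"xyz": [0.15, -1.3, -7.6], "rot": [0, 0, 0]},
    {"xyz": [0.17, -1.45, -8.2], "rot": [0, 0, 0]}
  ]
}}

```text
t: 16.4
tool_pos: [0.5447, -0.1825, 0.0841]
orientation: [3.136, 0.184, 0.001]
force: [-4.0, 4.4, 7.5]
opening: 0.0004
```

```bash
python3 look.py s14 scene; python3 -c "
from h import *
crop('pics/s14.png','pics/s14c.png',150,110,470,330,2.5)"
```

```text
16.4 [ 0.5447 -0.1825  0.0841] head 6.71 [ 5.e-04 -1.e-04 -1.e+00] [-4.01  4.4   7.54] [ 0.737  0.657 -0.044] 0.0004 q [-0.41  0.18  1.71  0.    1.24 -0.53]
```

View pics/s14c.png

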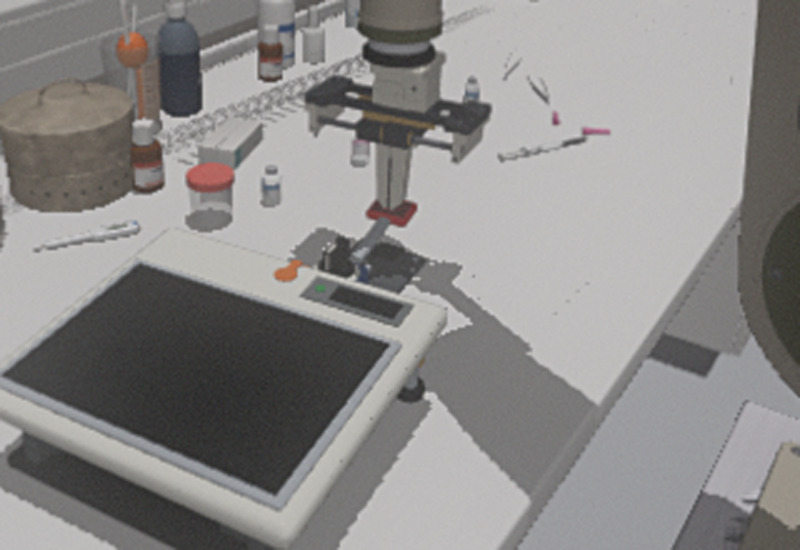

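{"method": "carry_out", "body": {
  "steps": [
    {"xyz": [0.01, -0.1, -0.5], "rot": [0, 0, 0]},
    {"xyz": [0.02, -0.15, -1], "rot": [0, 0, 0]},
    {"xyz": [0.02, -0.2, -1.4], "rot": [0, 0, 0]},
    {"xyz": [0.02, -0.2, -1.6], "rot": [0, 0, 0]},
    {"xyz": [0.02, -0.2, -1.6], "rot": [0, 0, 0]},
    {"xyz": [0.02, -0.2, -1.6], "rot": [0, 0, 0]}
  ]
}}

```text
t: 17.05
tool_pos: [0.5451, -0.1849, 0.0687]
orientation: [3.135, 0.184, 0.002]
force: [-3.8, 1.7, 8.7]
opening: 0.0007
```

```bash
python3 look.py w15
```

```text
17.05 [ 0.5451 -0.1849  0.0687] head 6.70 [ 0.001 -0.001 -1.   ] [-3.8   1.66  8.74] [ 0.282  0.612 -0.044] 0.0007 q [-0.42  0.21  1.72 -0.    1.21 -0.53]
```

View pics/w15.png

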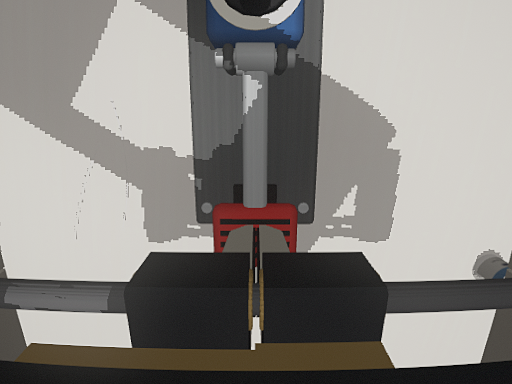

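{"method": "carry_out", "body": {
  "steps": [
    {"xyz": [0, 0, -0.1], "rot": [0, 0, 0]},
    {"xyz": [0, 0, -0.2], "rot": [0, 0, 0]},
    {"xyz": [0, 0, -0.2], "rot": [0, 0, 0]},
    {"xyz": [0, 0, -0.2], "rot": [0, 0, 0]}
  ]
}}

```text
t: 17.5
tool_pos: [0.5453, -0.185, 0.0681]
orientation: [3.135, 0.184, 0.002]
force: [-9.8, 3.3, 20.4]
opening: 0.0004
```

```bash
python3 look.py s16 scene; python3 -c "
from h import *
crop('pics/s16.png','pics/s16c.png',150,110,470,330,2.5)"
```

```text
17.5 [ 0.5453 -0.185   0.0681] head 6.71 [ 0.0013 -0.0012 -1.    ] [-9.84  3.34 20.44] [ 0.669  1.68  -0.048] 0.0004 q [-0.42  0.21  1.72 -0.    1.21 -0.53]
```

View pics/s16c.png

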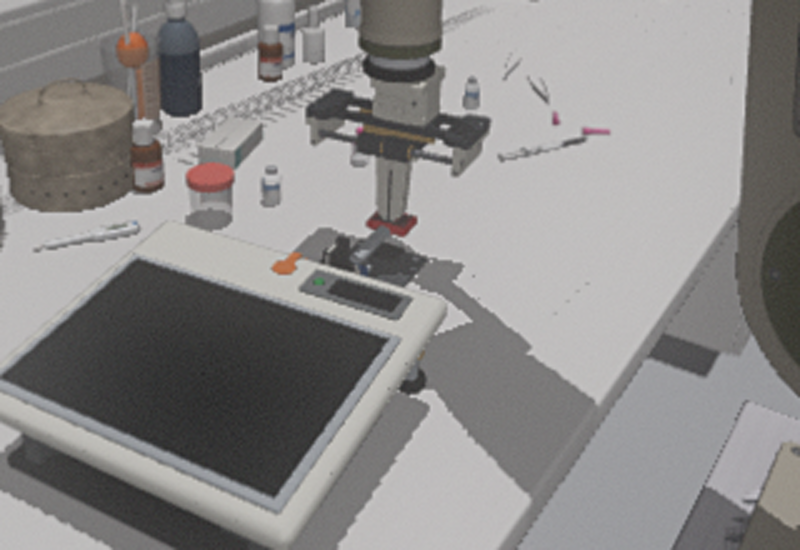

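{"method": "carry_out", "body": {
  "steps": [
    {"xyz": [0, 0, 0.4], "rot": [0, 0, 0]},
    {"xyz": [0, 0.1, 1], "rot": [0, 0, 0]},
    {"xyz": [-0.03, 0.25, 1.7], "rot": [0, 0, 0]},
    {"xyz": [-0.05, 0.45, 2.4], "rot": [0, 0, 0]},
    {"xyz": [-0.07, 0.7, 3.1], "rot": [0, 0, 0]},
    {"xyz": [-0.1, 0.95, 3.8], "rot": [0, 0, 0]},
    {"xyz": [-0.13, 1.2, 4.4], "rot": [0, 0, 0]},
    {"xyz": [-0.16, 1.5, 5], "rot": [0, 0, 0]},
    {"xyz": [-0.18, 1.6, 5.8], "rot": [0, 0, 0]},
    {"xyz": [-0.2, 1.65, 7], "rot": [0, 0, 0]}
  ]
}}

```text
t: 18.55
tool_pos: [0.542, -0.1675, 0.1353]
orientation: [-3.136, -0.184, 0.002]
force: [-0.2, 0.7, -0.2]
opening: 0.0008
```

{"method": "carry_out", "body": {
  "steps": [
    {"xyz": [0, 0, 1], "rot": [0, 0, 0]},
    {"xyz": [0, 0, 2.5], "rot": [0, 0, 0]},
    {"xyz": [0, 0, 3], "rot": [0, 0, 0]},
    {"xyz": [0, 0, 3], "rot": [0, 0, 0]},
    {"xyz": [0, 0, 3], "rot": [0, 0, 0]},
    {"xyz": [0, 0, 3], "rot": [0, 0, 0]}
  ]
}}

```text
t: 19.15
tool_pos: [0.5422, -0.1675, 0.1648]
orientation: [-3.136, -0.184, 0.002]
force: [0.3, 0.3, -0.4]
opening: 0.0006
```

```bash
python3 look.py w17; python3 look.py s17 scene; python3 -c "
from h import *
crop('pics/s17.png','pics/s17c.png',150,110,470,330,2.5)"
```

```text
19.15 [ 0.5422 -0.1675  0.1648] head 6.71 [-1.2e-03  5.0e-04 -1.0e+00] [ 0.29  0.25 -0.4 ] [-0.016 -0.095 -0.016] 0.0006 q [-0.39  0.09  1.66 -0.    1.39 -0.51]
19.2 [ 0.5422 -0.1675  0.1648] head 6.72 [-1.3e-03  5.0e-04 -1.0e+00] [-0.2   0.11  0.09] [-0.036 -0.053  0.028] 0.0003 q [-0.39  0.09  1.66 -0.    1.39 -0.51]
```

View pics/w17.png

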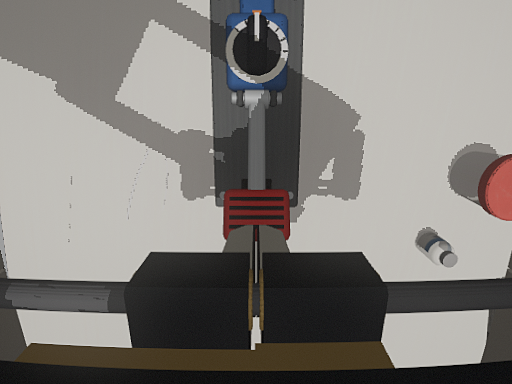

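View pics/s17c.png

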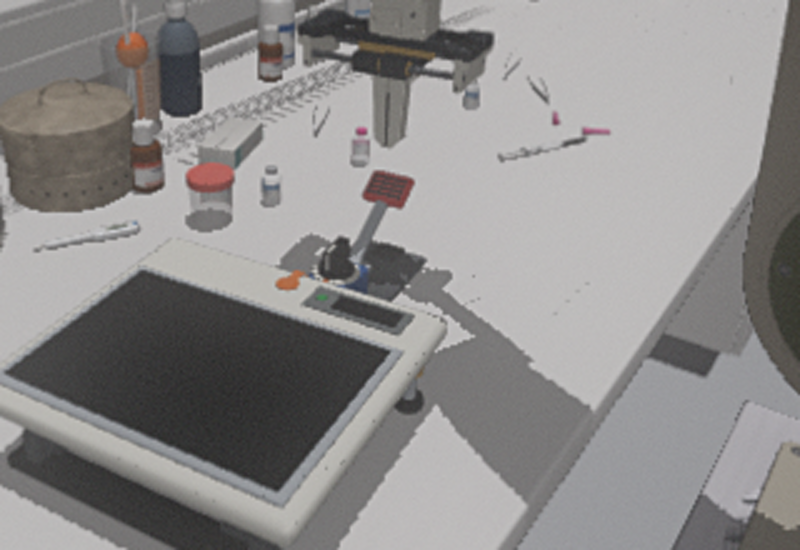

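{"method": "carry_out", "body": {
  "steps": [
    {"xyz": [0, 0, -1.5], "rot": [0, 0, 0]},
    {"xyz": [0, 0, -3], "rot": [0, 0, 0]},
    {"xyz": [0, 0, -4.1], "rot": [0, 0, 0]},
    {"xyz": [0, 0, -4.6], "rot": [0, 0, 0]},
    {"xyz": [0.04, -0.3, -5.1], "rot": [0, 0, 0]},
    {"xyz": [0.07, -0.6, -5.7], "rot": [0, 0, 0]},
    {"xyz": [0.1, -0.9, -6.3], "rot": [0, 0, 0]},
    {"xyz": [0.13, -1.1, -7], "rot": [0, 0, 0]},
    {"xyz": [0.15, -1.3, -7.6], "rot": [0, 0, 0]},
    {"xyz": [0.17, -1.45, -8.2], "rot": [0, 0, 0]}
  ]
}}

```text
t: 20.25
tool_pos: [0.5445, -0.1824, 0.084]
orientation: [-3.136, -0.184, -0.001]
force: [-5.2, 4.5, 8.4]
opening: 0.0005
```

{"method": "carry_out", "body": {
  "steps": [
    {"xyz": [0.01, -0.1, -0.5], "rot": [0, 0, 0]},
    {"xyz": [0, -0.15, -1], "rot": [0, 0, 0]},
    {"xyz": [0, -0.2, -1.4], "rot": [0, 0, 0]},
    {"xyz": [0, -0.2, -1.55], "rot": [0, 0, 0]},
    {"xyz": [0, -0.2, -1.6], "rot": [0, 0, 0]},
    {"xyz": [0, -0.2, -1.6], "rot": [0, 0, 0]},
    {"xyz": [0, -0.2, -1.6], "rot": [0, 0, 0]},
    {"xyz": [0, -0.2, -1.6], "rot": [0, 0, 0]}
  ]
}}

```text
t: 21.05
tool_pos: [0.5448, -0.1848, 0.0686]
orientation: [3.135, 0.184, 0.001]
force: [-4.7, 3.2, 9.1]
opening: 0.0006
```

```bash
python3 look.py w18
```

```text
21.05 [ 0.5448 -0.1848  0.0686] head 6.71 [ 9.e-04 -8.e-04 -1.e+00] [-4.7   3.17  9.15] [ 0.319  0.697 -0.04 ] 0.0006 q [-0.42  0.21  1.72 -0.    1.21 -0.53]
```

{"method": "carry_out", "body": {
  "steps": [
    {"xyz": [-0.02, 0, -0.05], "rot": [0, 0, 0]},
    {"xyz": [-0.05, 0, -0.1], "rot": [0, 0, 0]},
    {"xyz": [-0.05, 0, -0.1], "rot": [0, 0, 0]},
    {"xyz": [-0.05, 0, -0.1], "rot": [0, 0, 0]},
    {"xyz": [-0.05, 0, -0.1], "rot": [0, 0, 0]}
  ]
}}

```text
t: 21.6
tool_pos: [0.5448, -0.1848, 0.0684]
orientation: [3.135, 0.184, 0.003]
force: [-5.9, 2.7, 12.7]
opening: 0.0005
```

```bash
python3 look.py w19;python3 look.py s19 scene;python3 look.py t19 top; python3 -c "
from h import *
crop('pics/s19.png','pics/s19c.png',150,110,470,330,2.5)"
```

```text
21.6 [ 0.5448 -0.1848  0.0684] head 6.71 [ 0.0019 -0.001  -1.    ] [-5.88  2.71 12.69] [ 0.485  0.798 -0.032] 0.0005 q [-0.42  0.2   1.72 -0.    1.21 -0.53]
21.65 [ 0.5448 -0.1848  0.0684] head 6.71 [ 0.002 -0.001 -1.   ] [-4.48  3.36 13.09] [0.536 0.85  0.024] 0.0005 q [-0.42  0.2   1.72 -0.    1.21 -0.53]
21.7 [ 0.5448 -0.1848  0.0684] head 6.72 [ 0.002  -0.0011 -1.    ] [-6.14  2.76 12.81] [ 0.506  0.808 -0.07 ] 0.0004 q [-0.42  0.2   1.72 -0.    1.21 -0.53]
```

View pics/s19c.png

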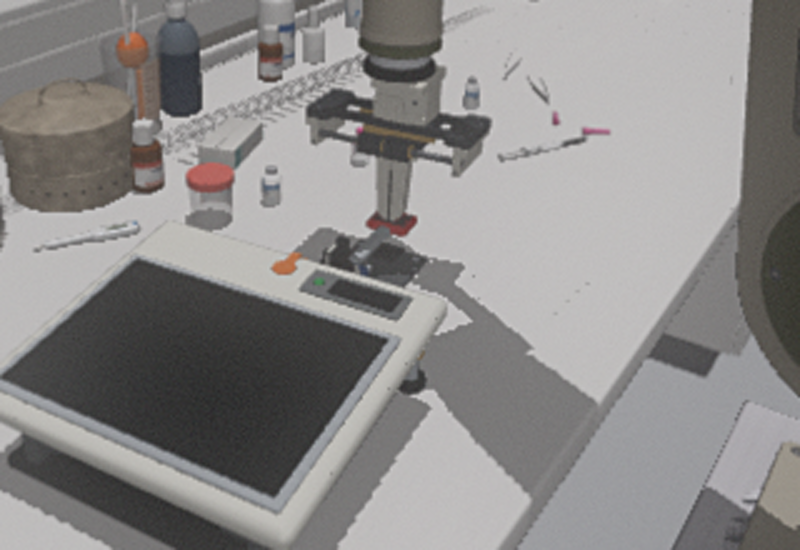

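View pics/t19.png

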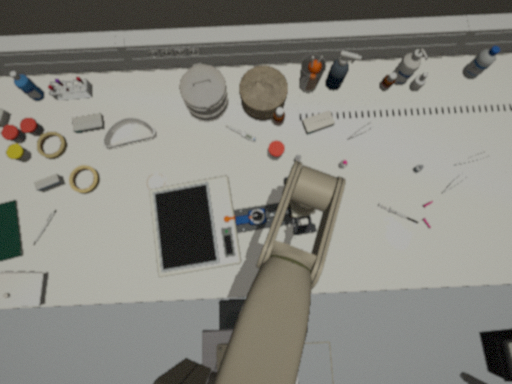

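View pics/w19.png

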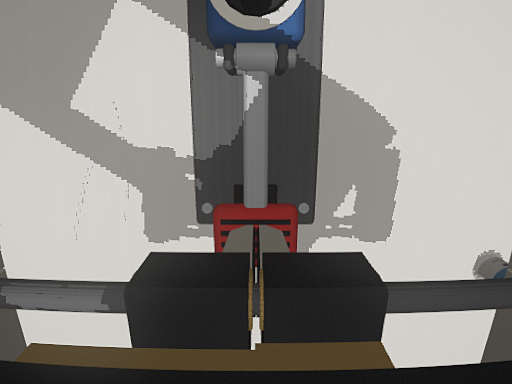

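```bash
python3 -c "
from plant import *
close_job()
s=read_state();print(s['t'],s['tool_pos'],s['force'])"
```

```text
the job is handed in; nothing more can be done
the job is handed in; nothing more can be done
```

The job is done and handed in at about 21.7 s. The scale is raised on the jack and the handle is still held fully down.

**What I did**
- **Valve:** I turned the black knob about 66° until the white pointer stood at the orange mark.
- **Jack:** I slid it by its housing, square to the scale, until the saddle was under the lift point. I then opened the fingers and backed off.
- **Pumping:** I made one full trial stroke and let the handle come all the way back up. Then I pressed it down again and held it.

**What the last checks showed**
- **Handle:** it is at the hard stop, with the pad about 51 mm above the bench and about 13 N of downward push. There is also about 6 N of sideways force on the tool. The jack showed no visible movement in the wrist pictures after the trial stroke.
- **Scale:** the last scene picture shows the display side lifted, with the visible front foot clear of the bench. I did not measure the tilt.
- **Cup and vials:** they look unmoved.

**Checks that disagreed**
- **Centring:** the direct comparison puts the saddle within about 1 mm of the lift point. A rougher estimate from the knob's scale ring put the jack about 2 mm short. I trusted the first and did not move it again.
- **Trial stroke force:** the push briefly reached about 20 N at the stop, above the 3–14 N given. For the final press I kept it inside that range.

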